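# Zero the batch counter and lock a new batch of carving blanks in the jig

## Task

Start a new batch at the carving jig: first turn the counter's reset knob back to its zero stop, then lay every blank on the bench flat in a pocket of the jig, one to a pocket. When all are in, drive the pin behind each filled pocket fully down with the mallet, never with the gripper, leaving the pins of empty pockets up, and put the mallet back on its rest. Leave everything else on the bench where it is.

Things in the scene. Friction and masses are not known exactly. Their poses are not given: they have to be found in the camera images.
- reset_knob (a joint): Reset knob on the batch counter, rad. 0 = at its zero stop, with the white mark on the bar grip pointing at the red mark of the dial; it grows clockwise seen from above (to 6.1), so turning anticlockwise from above brings it home. Always starts between 3.0 and 5.8. Light friction (0.05 N m), stays where it is left, hard stop at 0.
- reset_knob_grip (a point): Point on the knob's axis at the height to grip, 87 mm above the table. The knob has a black upright bar grip 42 mm long (this frame's x, which turns with the knob; the white mark is at its -x end), 14 mm thick, its top 7 mm above this point, its foot 25 mm below.
- counter: Batch counter, fixed: green housing 110 (x) x 95 (y) x 50 mm high with a white dial on top; origin under its centre. The red zero mark is at its -x side (roughly towards the robot). It stands to the left or the right of the jig, the mallet rest on the other side.
- pocket_a (a point): Centre of the floor of pocket a (the +y one), 10 mm above the table; x, y, z are the axes of the jig, a fixed wooden plate 170 (x) x 290 (y) x 10 mm with three pockets in a row along y, 88 mm apart, their centres 30 mm towards -x from its middle line, and a pin +x of each. Inside 86 (x) x 56 (y) mm, between 6 mm thick fences that stand 8 mm above the floor. A blank lies with its long side along x, either way round.
- pocket_b (a point): Centre of the floor of pocket b (the middle one), 10 mm above the table; x, y, z are the axes of the jig, a fixed wooden plate 170 (x) x 290 (y) x 10 mm with three pockets in a row along y, 88 mm apart, their centres 30 mm towards -x from its middle line, and a pin +x of each. Inside 86 (x) x 56 (y) mm, between 6 mm thick fences that stand 8 mm above the floor. A blank lies with its long side along x, either way round.
- pocket_c (a point): Centre of the floor of pocket c (the -y one), 10 mm above the table; x, y, z are the axes of the jig, a fixed wooden plate 170 (x) x 290 (y) x 10 mm with three pockets in a row along y, 88 mm apart, their centres 30 mm towards -x from its middle line, and a pin +x of each. Inside 86 (x) x 56 (y) mm, between 6 mm thick fences that stand 8 mm above the floor. A blank lies with its long side along x, either way round.
- pin_a (a joint): Travel of the lock pin behind pocket a, m: 0 = up (so at the start), 0.020 = fully down. It needs about 5 to 8 N straight down and stays where it is driven.
- pin_a_top (a point): Centre of the flat top of pin a's brass head (24 mm across), 85 mm in +x from the pocket's centre; 75 mm above the table when up, 55 mm when down. Red shank shows below the head when up; a steel bush 26 mm across under it reaches 40 mm above the table.
- pin_b (a joint): Travel of the lock pin behind pocket b, m: 0 = up (so at the start), 0.020 = fully down. It needs about 5 to 8 N straight down and stays where it is driven.
- pin_b_top (a point): Centre of the flat top of pin b's brass head (24 mm across), 85 mm in +x from the pocket's centre; 75 mm above the table when up, 55 mm when down. Red shank shows below the head when up; a steel bush 26 mm across under it reaches 40 mm above the table.
- pin_c (a joint): Travel of the lock pin behind pocket c, m: 0 = up (so at the start), 0.020 = fully down. It needs about 5 to 8 N straight down and stays where it is driven.
- pin_c_top (a point): Centre of the flat top of pin c's brass head (24 mm across), 85 mm in +x from the pocket's centre; 75 mm above the table when up, 55 mm when down. Red shank shows below the head when up; a steel bush 26 mm across under it reaches 40 mm above the table.
- blank_a_center (a point): Centre of a light wooden carving blank, 80 (x) x 50 (y) x 34 mm high, 60 to 130 g, with a small rosette on top; starts flat on the table between robot and jig. One of the three may be absent.
- blank_b_center (a point): Centre of a light wooden carving blank, 80 (x) x 50 (y) x 34 mm high, 60 to 130 g, with a small rosette on top; starts flat on the table between robot and jig. One of the three may be absent.
- blank_c_center (a point): Centre of a light wooden carving blank, 80 (x) x 50 (y) x 34 mm high, 60 to 130 g, with a small rosette on top; starts flat on the table between robot and jig. One of the three may be absent.
- mallet_grip (a point): Point on the axis of the carver's mallet, on its handle 20 mm behind the head: the place to grip. x runs along the mallet towards the head (it may be rolled about x). Round handle 24 mm thick from x = -102 to +20 mm, round dark head 56 mm across from x = +20 to +84 mm, 200 to 300 g; it strikes with the side of the head, whose line is 28 mm below the axis when level; 36 to 46 mm ahead of this point is best (farther out it tips in the grip).
- rest_seat (a point): Where mallet_grip lies when the mallet is on its wooden rest, 62 mm above the table; the mallet lies level along this frame's x. The rest is fixed: base 200 (x) x 62 (y) mm, with a V cradle for the handle at x = -75 mm and one for the head at x = +66 mm, open at the top.
- chisel_wide: Bystander: chisel with a light wooden handle, about 205 mm long, 26 mm handle, origin under its middle; leave it where it is.
- chisel_narrow: Bystander: chisel with a brown wooden handle, about 205 mm long, 26 mm handle, origin under its middle; leave it where it is.
- pencil: Bystander: yellow pencil, 176 mm long, 8 mm thick; leave it where it is.
- glue: Bystander: white glue bottle, 60 mm across, 150 mm tall, origin under its base; leave it where it is.
- wax: Bystander: amber wax jar, 68 mm across, 60 mm tall; leave it where it is.
- hone: Bystander: grey sharpening stone, 150 x 55 x 24 mm; leave it where it is.
- offcut: Bystander: dark round offcut, 72 mm across, 22 mm tall; leave it where it is.
Not all that is in view belongs to the job. What is shaped like the part that bears blank_a_center but blue is not meant.

How it is judged:
On the way, in this order (a step that is already met when the one before it is completed fails the run):
1. the counter's reset knob is at its zero stop (value of joint reset_knob below 0.1 rad), for 0.2 s.
2. every blank lies flat in a pocket of its own, all pins still up (((horizontal distance between blank_a_center and pocket_a below 0.006 m and z of blank_a_center in the frame of pocket_a below 0.02 m and angle between the x axis of blank_a_center and the x axis of pocket_a, either way round below 0.12 rad and angle between blank_a_center's own z axis and vertical below 0.08 rad) or (horizontal distance between blank_a_center and pocket_b below 0.006 m and z of blank_a_center in the frame of pocket_b below 0.02 m and angle between the x axis of blank_a_center and the x axis of pocket_b, either way round below 0.12 rad and angle between blank_a_center's own z axis and vertical below 0.08 rad) or (horizontal distance between blank_a_center and pocket_c below 0.006 m and z of blank_a_center in the frame of pocket_c below 0.02 m and angle between the x axis of blank_a_center and the x axis of pocket_c, either way round below 0.12 rad and angle between blank_a_center's own z axis and vertical below 0.08 rad)) and ((horizontal distance between blank_b_center and pocket_a below 0.006 m and z of blank_b_center in the frame of pocket_a below 0.02 m and angle between the x axis of blank_b_center and the x axis of pocket_a, either way round below 0.12 rad and angle between blank_b_center's own z axis and vertical below 0.08 rad) or (horizontal distance between blank_b_center and pocket_b below 0.006 m and z of blank_b_center in the frame of pocket_b below 0.02 m and angle between the x axis of blank_b_center and the x axis of pocket_b, either way round below 0.12 rad and angle between blank_b_center's own z axis and vertical below 0.08 rad) or (horizontal distance between blank_b_center and pocket_c below 0.006 m and z of blank_b_center in the frame of pocket_c below 0.02 m and angle between the x axis of blank_b_center and the x axis of pocket_c, either way round below 0.12 rad and angle between blank_b_center's own z axis and vertical below 0.08 rad)) and ((horizontal distance between blank_c_center and pocket_a below 0.006 m and z of blank_c_center in the frame of pocket_a below 0.02 m and angle between the x axis of blank_c_center and the x axis of pocket_a, either way round below 0.12 rad and angle between blank_c_center's own z axis and vertical below 0.08 rad) or (horizontal distance between blank_c_center and pocket_b below 0.006 m and z of blank_c_center in the frame of pocket_b below 0.02 m and angle between the x axis of blank_c_center and the x axis of pocket_b, either way round below 0.12 rad and angle between blank_c_center's own z axis and vertical below 0.08 rad) or (horizontal distance between blank_c_center and pocket_c below 0.006 m and z of blank_c_center in the frame of pocket_c below 0.02 m and angle between the x axis of blank_c_center and the x axis of pocket_c, either way round below 0.12 rad and angle between blank_c_center's own z axis and vertical below 0.08 rad)) and value of joint each of pin_a, pin_b, pin_c below 0.005 m), for 0.2 s.
3. the pin behind each filled pocket is down, those of empty pockets are up (((horizontal distance between blank_a_center and pocket_a below 0.006 m and z of blank_a_center in the frame of pocket_a below 0.02 m and angle between the x axis of blank_a_center and the x axis of pocket_a, either way round below 0.12 rad and angle between blank_a_center's own z axis and vertical below 0.08 rad and value of joint pin_a above 0.017 m) or (horizontal distance between blank_a_center and pocket_b below 0.006 m and z of blank_a_center in the frame of pocket_b below 0.02 m and angle between the x axis of blank_a_center and the x axis of pocket_b, either way round below 0.12 rad and angle between blank_a_center's own z axis and vertical below 0.08 rad and value of joint pin_b above 0.017 m) or (horizontal distance between blank_a_center and pocket_c below 0.006 m and z of blank_a_center in the frame of pocket_c below 0.02 m and angle between the x axis of blank_a_center and the x axis of pocket_c, either way round below 0.12 rad and angle between blank_a_center's own z axis and vertical below 0.08 rad and value of joint pin_c above 0.017 m)) and ((horizontal distance between blank_b_center and pocket_a below 0.006 m and z of blank_b_center in the frame of pocket_a below 0.02 m and angle between the x axis of blank_b_center and the x axis of pocket_a, either way round below 0.12 rad and angle between blank_b_center's own z axis and vertical below 0.08 rad and value of joint pin_a above 0.017 m) or (horizontal distance between blank_b_center and pocket_b below 0.006 m and z of blank_b_center in the frame of pocket_b below 0.02 m and angle between the x axis of blank_b_center and the x axis of pocket_b, either way round below 0.12 rad and angle between blank_b_center's own z axis and vertical below 0.08 rad and value of joint pin_b above 0.017 m) or (horizontal distance between blank_b_center and pocket_c below 0.006 m and z of blank_b_center in the frame of pocket_c below 0.02 m and angle between the x axis of blank_b_center and the x axis of pocket_c, either way round below 0.12 rad and angle between blank_b_center's own z axis and vertical below 0.08 rad and value of joint pin_c above 0.017 m)) and ((horizontal distance between blank_c_center and pocket_a below 0.006 m and z of blank_c_center in the frame of pocket_a below 0.02 m and angle between the x axis of blank_c_center and the x axis of pocket_a, either way round below 0.12 rad and angle between blank_c_center's own z axis and vertical below 0.08 rad and value of joint pin_a above 0.017 m) or (horizontal distance between blank_c_center and pocket_b below 0.006 m and z of blank_c_center in the frame of pocket_b below 0.02 m and angle between the x axis of blank_c_center and the x axis of pocket_b, either way round below 0.12 rad and angle between blank_c_center's own z axis and vertical below 0.08 rad and value of joint pin_b above 0.017 m) or (horizontal distance between blank_c_center and pocket_c below 0.006 m and z of blank_c_center in the frame of pocket_c below 0.02 m and angle between the x axis of blank_c_center and the x axis of pocket_c, either way round below 0.12 rad and angle between blank_c_center's own z axis and vertical below 0.08 rad and value of joint pin_c above 0.017 m)) and (value of joint pin_a below 0.005 m or (horizontal distance between blank_a_center and pocket_a below 0.006 m and z of blank_a_center in the frame of pocket_a below 0.02 m and angle between the x axis of blank_a_center and the x axis of pocket_a, either way round below 0.12 rad and angle between blank_a_center's own z axis and vertical below 0.08 rad) or (horizontal distance between blank_b_center and pocket_a below 0.006 m and z of blank_b_center in the frame of pocket_a below 0.02 m and angle between the x axis of blank_b_center and the x axis of pocket_a, either way round below 0.12 rad and angle between blank_b_center's own z axis and vertical below 0.08 rad) or (horizontal distance between blank_c_center and pocket_a below 0.006 m and z of blank_c_center in the frame of pocket_a below 0.02 m and angle between the x axis of blank_c_center and the x axis of pocket_a, either way round below 0.12 rad and angle between blank_c_center's own z axis and vertical below 0.08 rad)) and (value of joint pin_b below 0.005 m or (horizontal distance between blank_a_center and pocket_b below 0.006 m and z of blank_a_center in the frame of pocket_b below 0.02 m and angle between the x axis of blank_a_center and the x axis of pocket_b, either way round below 0.12 rad and angle between blank_a_center's own z axis and vertical below 0.08 rad) or (horizontal distance between blank_b_center and pocket_b below 0.006 m and z of blank_b_center in the frame of pocket_b below 0.02 m and angle between the x axis of blank_b_center and the x axis of pocket_b, either way round below 0.12 rad and angle between blank_b_center's own z axis and vertical below 0.08 rad) or (horizontal distance between blank_c_center and pocket_b below 0.006 m and z of blank_c_center in the frame of pocket_b below 0.02 m and angle between the x axis of blank_c_center and the x axis of pocket_b, either way round below 0.12 rad and angle between blank_c_center's own z axis and vertical below 0.08 rad)) and (value of joint pin_c below 0.005 m or (horizontal distance between blank_a_center and pocket_c below 0.006 m and z of blank_a_center in the frame of pocket_c below 0.02 m and angle between the x axis of blank_a_center and the x axis of pocket_c, either way round below 0.12 rad and angle between blank_a_center's own z axis and vertical below 0.08 rad) or (horizontal distance between blank_b_center and pocket_c below 0.006 m and z of blank_b_center in the frame of pocket_c below 0.02 m and angle between the x axis of blank_b_center and the x axis of pocket_c, either way round below 0.12 rad and angle between blank_b_center's own z axis and vertical below 0.08 rad) or (horizontal distance between blank_c_center and pocket_c below 0.006 m and z of blank_c_center in the frame of pocket_c below 0.02 m and angle between the x axis of blank_c_center and the x axis of pocket_c, either way round below 0.12 rad and angle between blank_c_center's own z axis and vertical below 0.08 rad))), for 0.2 s.
4. the mallet is back on its rest (distance between mallet_grip and rest_seat below 0.025 m and angle between the x axis of mallet_grip and the x axis of rest_seat, either way round below 0.12 rad), for 0.2 s.
At the end, for the whole second after the job is handed in: The knob is within 0.1 rad of its stop; every blank lies flat in a pocket (within 6 mm of its centre, 0.12 rad in yaw); the pins behind filled pockets are down at least 17 of 20 mm, those of empty pockets less than 5 mm; the mallet lies still on its rest (within 25 mm and 0.12 rad) (all of step 3 and all of step 4 and value of joint reset_knob below 0.1 rad); the robot touches nothing.
It fails at once if a pin is pushed by the gripper or arm (over 3 N) (contact force between any of the fingers, the arm and pin_a above 3 N or contact force between any of the fingers, the arm and pin_b above 3 N or contact force between any of the fingers, the arm and pin_c above 3 N).
It fails at once if a bystander is moved by more than 5 cm (distance of any of chisel_wide, chisel_narrow, pencil, glue, wax, hone, offcut from where it was at the start of the episode above 0.05 m).
Of blank_a, blank_b, blank_c only 2 to 3 are there at a start; the rules pass over those that are not, and their reading is None.
At some moment in a run one of blank_a, blank_b, blank_c may be knocked a few centimetres aside while the robot is not near it.
It also fails if it takes over 210 s, if anything falls off the work surface, if the arm or the gripper's body presses on something with over 40 N, if the wrist force passes 120 N, or if a joint passes its speed limit or range.

## Robot

A 6-joint arm with a two-finger parallel gripper is mounted at the origin on the work surface. World frame = base frame: x ahead of the robot, y to its left, z up, the work surface at z = 0. Lengths are in m, angles in rad, forces in N, time in s.
With the tool pointing down it reaches from about 0.375 to 0.9 m from the base axis. Payload 3.1 kg.
Tool frame: the origin (TCP) lies between the finger pads; the fingertips stand 22 mm ahead of it and the grasp point (between the pads) lies 3 mm ahead of it; z points along the fingers, y is the line along which they close (so a half turn about z gives the same grasp; the last joint's range is limited). The gripper opens to 87 mm and grips with 3 to 60 N. Pads are 19 mm wide; open, the fingers measure 117 mm over their backs; the gripper's body (75 mm by 190 mm) begins 51 mm behind the grasp point.
Start: joints at [0.925, 0.527, 1.433, -0, 1.181, -0.178], TCP at [0.281, 0.558, 0.245] pointing down, gripper open.
Joint ranges: [-3.08, 3.08], [-0.75, 2.2], [0.22, 2.44], [-1.43, 4.57], [0, 2.65], [-2.85, 2.85]. Speed limits (rad/s): [2.79, 2.79, 3.14, 3.14, 3.14, 3.14].

## Interface

Orientations are given as a unit quaternion [x, y, z, w].
In Python, from rig import robot gives the robot as it stands.
- The arm moves only by the tool move_arm, never from a script. Its argument "series" is text: rows parted by semicolons, each of 6 numbers parted by spaces: the shift along the tool's x, y, z in mm, then the turn, a rotation vector about the tool's x, y, z in degrees. In form: dx dy dz ax ay az; .... A call has 1 to 8 rows; each row is the pose to reach, as a shift and turn from the pose commanded when the call began, along the tool's axes at that moment; what a row does not reach only later rows make up. A row lasts 1/12 s, in which the tool goes at most 41.7 mm and 7.16 degrees, less where a joint would pass 70% of its speed; a pose out of reach is approached as far as the arm can. A call with a gripper value outside its range is refused whole. "jaw" is the opening, from 0 (shut) to 1 (fully open), set as the call begins (left out, the last holds). The fingers move at their own pace and stop on an object; "newtons" is the grip in N (left out, the last holds). Time passes only in rows, so rows that repeat a pose let the fingers close. It gives the time, the measured TCP pose, the force, the opening and the grip force at its end, in the units of the state.
- robot.get_obs(): the state, without advancing time (a new reading comes with each control period).
- robot.camera(name): name is "scene" or "top" or "wrist"; returns a dict with "img" (384x512x3 uint8, red, green, blue), "mtx" (3x3 intrinsics, pixels), "distortion" ([k1, k2, p1, p2, k3] as OpenCV has them; the pictures are not rectified), "world_to_cam" (4x4, takes a point from world to camera coordinates). Camera axes: x right, y down, z forward; pixel columns grow to the right and rows downward; lengths in m; the calibration is good to about 2 mm. A picture is of the moment at which its call begins. There is no depth.
- robot.hand_in(): hands the job in; it is judged then, once.
Trained networks look in a picture, given as the dict that the camera call returned (one of the last four; its "shot" number tells which), for a name from the list of things; names that differ only in an ending like _2 or _b are one class to them, and where a whole thing is asked for, a point or a joint stands for the part that bears it (a point fixed in the world has none). Each returns a list of dicts, best first, with "p" (0 to 1); they miss things now and then, are a little off and sometimes report something else, mostly with a low value. They report only what shows in the picture. A call takes as long as a camera call. They do not tell look-alikes from the thing itself.
- robot.search_frame(picture, thing): "xyz" ([x, y, z] in m, in world coordinates, good to about 4 mm: the middle of the surface that is visible of it).
- robot.tip_of(picture, thing): "xyz" ([x, y, z] in m, in world coordinates, good to about 4 mm: a listed point, or the origin of a listed thing).
The state is a dict: "time": time; "q": joint angles; "joint_velocities": joint speeds; "joint_torque": joint torques, N m; "position": TCP position; "tool_rot": TCP orientation; "ft_force": force on the tool from outside, world axes, zero at the start; "moment": the same for the moment, N m; "grip_width": finger opening in m; "grip_force": force on a finger pad.
Only numpy, scipy, OpenCV 4.12 (cv2) and the standard library are available. Lean on these libraries where they do the work, as an engineer would, in place of code of your own. Each camera call takes 0.05 s, during which the arm holds its last target. There are 200 camera calls.

## Working session

There is one attempt and no reset: what is moved stays moved. The work goes in short steps, Python scripts to look and compute and a tool call to move; the robot and the scene stay as the last step left them, time stands still between calls to the robot, and variables do not carry over. Pictures are saved under pics/ and viewed, at most 14 in all, crops included, and the job is handed in when it is done.

Besides the shell and the picture viewer there is one more tool, called after "Call:" as name(argument=value, ...) on one line, values as JSON. move_arm: Moves the arm, as the interface text tells. Its arguments: {"type":"object","properties":{"series":{"type":"string"},"jaw":{"type":"number"},"newtons":{"type":"number"}},"required":["series"]}

```bash
mkdir -p pics; ls; cat > h.py <<'E'
import numpy as np, cv2
from rig import robot
from scipy.spatial.transform import Rotation as R
def save(c,f,crop=None,s=1):
    im=c["img"][:,:,::-1]
    if crop: im=im[crop[1]:crop[3],crop[0]:crop[2]]
    cv2.imwrite("pics/"+f,cv2.resize(im,None,fx=s,fy=s,interpolation=cv2.INTER_CUBIC))
def proj(c,P):
    W=np.array(c["world_to_cam"]); r,_=cv2.Rodrigues(W[:3,:3])
    return cv2.projectPoints(np.atleast_2d(np.float64(P)),r,W[:3,3],np.array(c["mtx"]),np.array(c["distortion"],float))[0][:,0]
def ray(c,uv):
    W=np.array(c["world_to_cam"]); n=cv2.undistortPoints(np.float64(uv).reshape(-1,1,2),np.array(c["mtx"]),np.array(c["distortion"],float))[:,0]
    d=np.c_[n,np.ones(len(n))]@W[:3,:3]; o=-W[:3,:3].T@W[:3,3]
    return o,d
def atz(c,uv,z):
    o,d=ray(c,uv); return o+d*((z-o[2])/d[:,2])[:,None]
def tri(c1,u1,c2,u2):
    o1,d1=ray(c1,u1);o2,d2=ray(c2,u2);d1=d1[0];d2=d2[0]
    t=np.linalg.lstsq(np.c_[d1,-d2],o2-o1,rcond=None)[0]
    return (o1+d1*t[0]+o2+d2*t[1])/2, np.linalg.norm(o1+d1*t[0]-o2-d2*t[1])
def move(p,yaw=None,Rt=None):
    "shift (mm, tool axes) and rotvec (deg) from now to TCP p with tool down, tool x at yaw"
    o=robot.get_obs(); R0=R.from_quat(o["tool_rot"])
    if Rt is None: Rt=R.from_euler('z',yaw)*R.from_euler('x',np.pi)
    return np.round(R0.inv().apply(np.array(p)-o["position"])*1000,1),np.round((R0.inv()*Rt).as_rotvec(degrees=True),1)
E
cat > a.py <<'E'
from h import *
o=robot.get_obs();print({k:np.round(v,3) for k,v in o.items()})
cs={}
for n in ["top","scene"]:
    c=cs[n]=robot.camera(n);save(c,n+"0.png",s=1.5)
    print(n,"cam at",np.round(-np.array(c["world_to_cam"])[:3,:3].T@np.array(c["world_to_cam"])[:3,3],3))
    for t in ["blank_a_center","pocket_a","pin_a_top","reset_knob_grip","counter","mallet_grip","rest_seat","glue","wax","hone","offcut","chisel_wide","chisel_narrow","pencil"]:
        print(t,[(np.round(d["xyz"],3).tolist(),round(d["p"],2)) for d in robot.tip_of(c,t) if d["p"]>.2])
E
python3 a.py
```

```text
pics
{'time': np.float64(0.0), 'q': array([ 0.926,  0.528,  1.434, -0.   ,  1.181, -0.178]), 'joint_velocities': array([-0.   , -0.002, -0.001,  0.001,  0.   , -0.002]), 'joint_torque': array([  0.   , -44.004, -17.659,   0.063,   0.058,  -0.   ]), 'position': array([0.281, 0.558, 0.244]), 'tool_rot': array([ 0.231,  0.973, -0.001, -0.   ]), 'ft_force': array([0.277, 0.232, 0.356]), 'moment': array([-0.005, -0.003, -0.023]), 'grip_force': np.float64(0.0), 'grip_width': np.float64(0.087)}
top cam at [0.289 0.013 1.268]
blank_a_center [([0.431, -0.018, 0.018], 0.92), ([0.32, -0.156, 0.016], 0.86), ([0.44, -0.134, 0.019], 0.77), ([0.525, 0.457, -0.002], 0.53)]
pocket_a [([0.592, -0.115, 0.013], 0.96), ([0.578, 0.066, 0.01], 0.7)]
pin_a_top [([0.661, 0.068, 0.075], 0.54)]
reset_knob_grip [([0.475, 0.307, 0.088], 0.59), ([0.586, -0.026, 0.015], 0.29), ([0.675, -0.107, 0.075], 0.29)]
counter [([0.47, 0.304, -0.003], 0.69), ([0.674, 0.369, -0.002], 0.21)]
mallet_grip [([0.437, -0.305, 0.059], 0.7)]
rest_seat [([0.441, -0.302, 0.061], 0.61), ([0.67, -0.021, 0.076], 0.55)]
glue [([0.738, -0.2
[... 555 characters left out ...]
, 0.077], 0.73), ([0.576, 0.065, 0.009], 0.67), ([0.59, -0.114, 0.011], 0.62)]
pin_a_top [([0.66, 0.068, 0.076], 0.54)]
reset_knob_grip [([0.47, 0.311, 0.086], 0.68)]
counter [([0.473, 0.309, -0.003], 0.69)]
mallet_grip [([0.439, -0.302, 0.064], 0.65)]
rest_seat [([0.441, -0.305, 0.06], 0.74)]
glue [([0.744, -0.217, 0.003], 0.91)]
wax [([0.73, 0.218, -0.001], 0.94)]
hone [([0.522, 0.459, -0.003], 0.71), ([0.425, 0.139, 0.021], 0.27)]
offcut [([0.526, -0.444, 0.002], 0.69), ([0.576, 0.063, 0.01], 0.5)]
chisel_wide [([0.671, 0.371, -0.001], 0.79), ([0.576, 0.063, 0.01], 0.59), ([0.526, -0.44, 0.002], 0.44)]
chisel_narrow [([0.674, -0.378, -0.002], 0.83)]
pencil [([0.769, -0.003, 0.001], 0.86)]
```

View pics/top0.png

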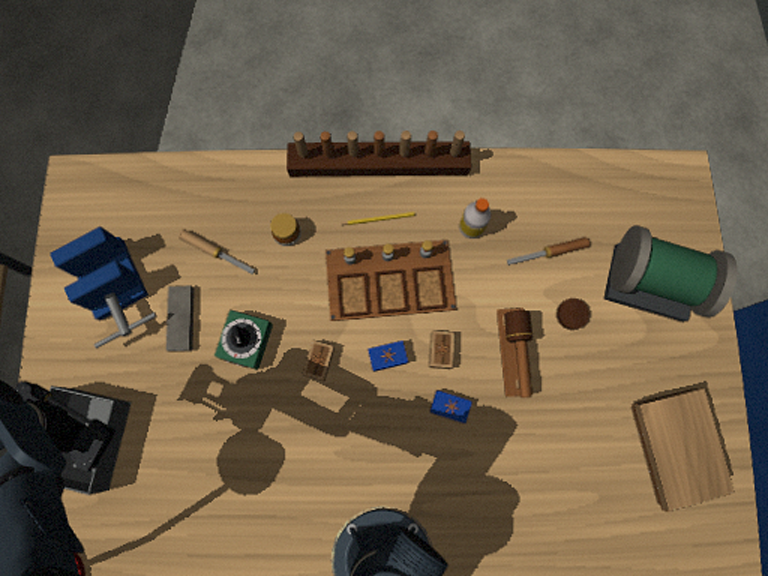

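View pics/scene0.png

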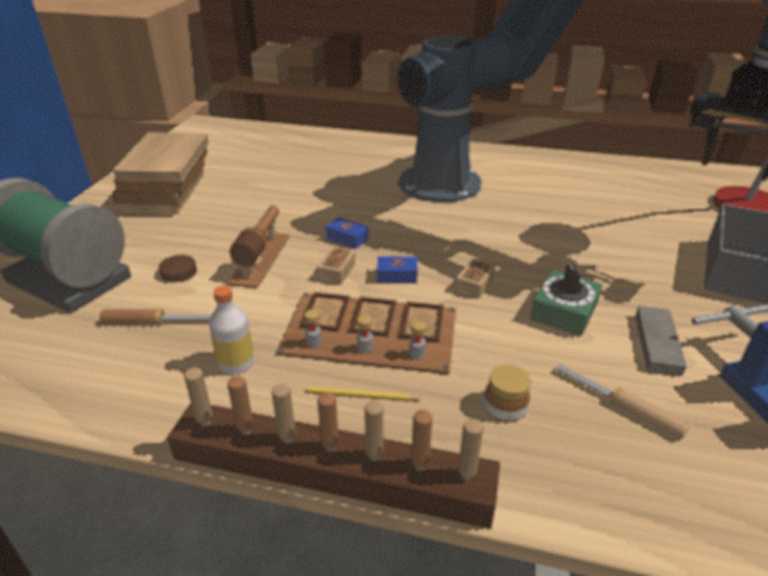

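The top view shows two wooden blanks, at pixels (320,360) and (441,349), and two blue look-alikes at (389,355) and (452,405). The knob is at (242,338), the jig pockets at (353,293), (392,291) and (429,288), and the mallet on the rest at (515,350). The scene view agrees: the left wooden blank is at (475,275), and all three pins are up with red showing.

Call:
move_arm(series="-246 -156 -30 0 0 0; -246 -156 -30 0 0 0; -246 -156 -30 0 0 0; -246 -156 -30 0 0 0; -246 -156 -30 0 0 0; -246 -156 -30 0 0 0; -246 -156 -30 0 0 0; -246 -156 -30 0 0 0")

```text
time: 2.17
position: [0.4352, 0.3029, 0.2756]
tool_rot: [0.234, 0.972, -0.0, 0.002]
ft_force: [-0.8, 1.1, 0.0]
grip_width: 0.087
grip_force: 0.0
```

```bash
cat > b.py <<'E'
from h import *
o=robot.get_obs();print(np.round(o["time"],2),np.round(o["position"],3),np.round(o["q"],3))
c=robot.camera("wrist");save(c,"w1.png",s=1.5)
W=np.array(c["world_to_cam"]);print(np.round(-W[:3,:3].T@W[:3,3],3), np.round(W[2,:3],2))
for t in ["reset_knob_grip","counter","blank_a_center"]:
    print(t,[(np.round(d["xyz"],3).tolist(),round(d["p"],2),np.round(proj(c,d["xyz"])[0])*1.5) for d in robot.tip_of(c,t) if d["p"]>.2])
E
python3 b.py
```

```text
2.17 [0.435 0.303 0.276] [ 0.399  0.361  1.634 -0.004  1.143 -0.697]
[0.361 0.341 0.416] [ 0.27 -0.14 -0.95]
reset_knob_grip [([0.475, 0.309, 0.09], 0.88, array([414. , 298.5])), ([0.577, 0.06, 0.011], 0.72, array([228., 465.]))]
counter [([0.471, 0.304, -0.001], 0.88, array([400.5, 262.5])), ([0.52, 0.46, 0.003], 0.63, array([588. , 232.5]))]
blank_a_center []
```

View pics/w1.png

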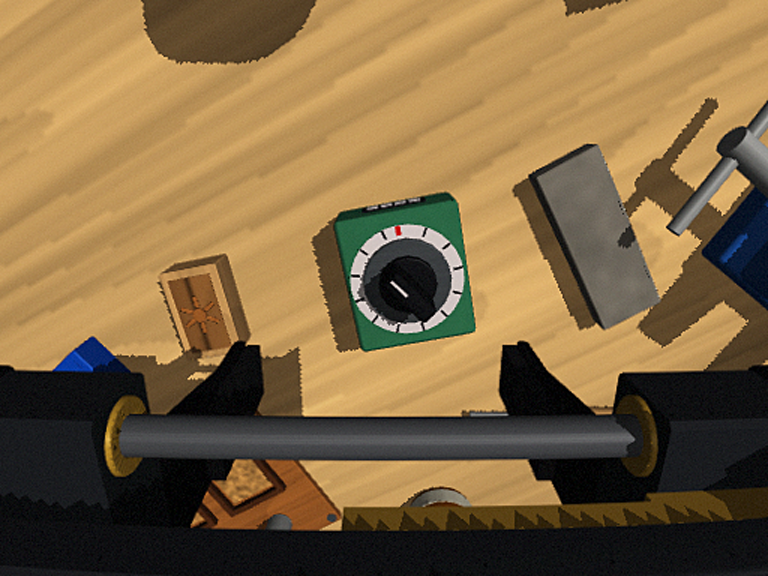

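The wrist view shows the knob at (408,290). Its white mark runs from about (388,280) to (408,297), towards the upper-left end of the bar, and the red zero mark is at (398,230). The left blank is at (203,305).

```bash
cat > c.py <<'E'
from h import *
c=robot.camera("wrist");save(c,"w2.png",crop=(220,140,330,240),s=6)
im=c["img"].astype(int)
print(np.round(robot.get_obs()["position"],4))
for n,(z,m) in {"white":(.094,im.min(2)>150),"red":(.052,(im[:,:,0]>130)&(im[:,:,1]<70)),"green":(.05,(im[:,:,1]>im[:,:,0]*1.5)&(im[:,:,1]>im[:,:,2]*1.2)&(im[:,:,1]>60))}.items():
    k,l,s,ce=cv2.connectedComponentsWithStats(m.astype(np.uint8))
    for i in range(1,k):
        if s[i,4]>8 and 200<ce[i][0]<340 and 110<ce[i][1]<250:
            ys,xs=np.where(l==i);r=cv2.minAreaRect(np.c_[xs,ys].astype(np.float32));b=cv2.boxPoints(r)
            print(n,s[i,4],np.round(ce[i],1),np.round(atz(c,[ce[i]],z),4)[0], np.round(atz(c,b,z)[:,:2],3).tolist())
E
python3 c.py
```

```text
[0.4298 0.309  0.2744]
white 989 [276.4 181.2] [0.4502 0.3243 0.094 ] [[0.433, 0.278], [0.407, 0.328], [0.474, 0.362], [0.504, 0.311]]
white 76 [234.  197.6] [0.4463 0.2779 0.094 ] [[0.439, 0.278], [0.442, 0.285], [0.456, 0.277], [0.453, 0.271]]
white 20 [262.5 200. ] [0.4619 0.3029 0.094 ] [[0.455, 0.3], [0.455, 0.301], [0.469, 0.305], [0.469, 0.305]]
white 79 [241.1 213.5] [0.4652 0.2763 0.094 ] [[0.458, 0.272], [0.456, 0.277], [0.471, 0.281], [0.473, 0.276]]
white 163 [263.1 224.3] [0.4866 0.2914 0.094 ] [[0.479, 0.275], [0.471, 0.281], [0.492, 0.307], [0.5, 0.301]]
red 17 [262.6 160.7] [0.4338 0.3181 0.052 ] [[0.43, 0.318], [0.432, 0.321], [0.437, 0.318], [0.435, 0.315]]
green 2659 [269.1 185.8] [0.4641 0.3115 0.05  ] [[0.407, 0.279], [0.432, 0.367], [0.537, 0.34], [0.511, 0.244]]
```

View pics/w2.png

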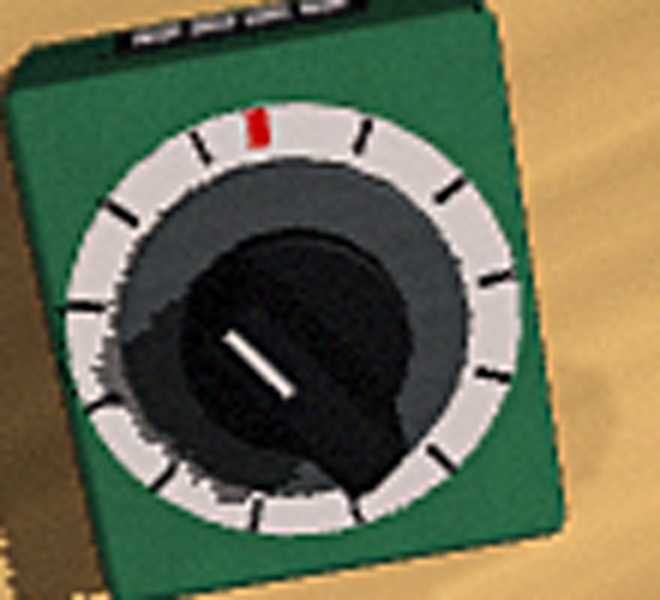

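The crop shows the white mark from (225,335) to (293,395), the red mark at (258,127), and the dial spanning x 65–520 and y 100–535. That puts the knob at about 5.65 rad, which is within its range.

```bash
cat > d.py <<'E'
from h import *
c=robot.camera("wrist")
im=c["img"].astype(int);m=(im.min(2)>150).astype(np.uint8)
m[:, :215]=0;m[:,325:]=0;m[:150]=0;m[235:]=0
ys,xs=np.where(m);P=np.c_[xs,ys].astype(np.float32)
hull=cv2.convexHull(P)[:,0]
e=cv2.fitEllipse(hull);print(e)
cen=atz(c,[e[0]],.052)[0];print("dial",np.round(cen,4))
rr=np.linalg.norm(atz(c,hull,.052)-cen,axis=1);print("radius",np.round([rr.min(),rr.max()],4))
w=atz(c,np.array([[225,335],[293,395]])/6+[220,140],.094);print(np.round(w,4))
r=atz(c,np.array([[258,127]])/6+[220,140],.052)[0]
d=w[0]-w[1];a=np.arctan2(d[1],d[0]);b=np.arctan2(*(w[0]-cen)[1::-1]);rd=np.arctan2(*(r-cen)[1::-1])
print("mark ang",a,b,"red",rd, "value",(rd-a)%(2*np.pi),(rd-b)%(2*np.pi))
print(move([cen[0],cen[1],.16],0.35),robot.get_obs()["position"])
E
python3 d.py
```

```text
((268.1707458496094, 193.1499786376953), (71.22374725341797, 75.31926727294922), 81.08622741699219)
dial [0.4707 0.3073 0.052 ]
radius [0.0417 0.0453]
[[0.4551 0.3008 0.094 ]
 [0.4702 0.3064 0.094 ]]
mark ang -2.7854483228149687 -2.7439813883284865 red 2.8404199200095843 value 5.625868242824553 5.584401308338071
(array([-37.6,  16.7, 114.3]), array([-1.000e-01, -0.000e+00,  1.333e+02])) [0.42969301 0.30923888 0.27433166]
```

Call:
move_arm(series="-38 17 50 0 0 50; -38 17 50 0 0 50; -38 17 50 0 0 50; -38 17 50 0 0 50; -38 17 50 0 0 50; -38 17 50 0 0 50; -38 17 50 0 0 50; -38 17 50 0 0 50")

```text
time: 3.13
position: [0.4712, 0.3077, 0.2242]
tool_rot: [0.62, 0.784, -0.0, -0.0]
ft_force: [0.6, -0.0, -0.3]
grip_width: 0.087
grip_force: 0.0
```

Call:
move_arm(series="0 0 60 0 0 50; 0 0 60 0 0 50; 0 0 60 0 0 50; 0 0 60 0 0 50; 0 0 60 0 0 50; 0 0 60 0 0 50; 0 0 60 0 0 50; 0 0 60 0 0 50")

```text
time: 3.8
position: [0.4716, 0.3073, 0.1644]
tool_rot: [0.893, 0.449, -0.0, -0.0]
ft_force: [-0.3, 0.2, -0.5]
grip_width: 0.0871
grip_force: 0.0
```

Call:
move_arm(series="0 0 0 0 0 32; 0 0 0 0 0 32; 0 0 0 0 0 32; 0 0 0 0 0 32; 0 0 0 0 0 32; 0 0 0 0 0 32; 0 0 0 0 0 32")

```text
time: 4.38
position: [0.4719, 0.3067, 0.1645]
tool_rot: [0.982, 0.187, -0.0, 0.0]
ft_force: [-0.6, 0.2, 0.0]
grip_width: 0.0868
grip_force: 0.0
```

```bash
python3 -c "
from h import *
print(move([.4715,.3078,.09],.37),robot.get_obs()['q'])"
```

```text
(array([ 0. , -1.1, 74.5]), array([-0. ,  0. ,  0.4])) [3.77845732e-01 5.51364690e-01 1.66626940e+00 3.95202083e-06
 9.24101808e-01 1.57142551e+00]
```

Call:
move_arm(series="0 -1 74 0 0 0; 0 -1 74 0 0 0; 0 -1 74 0 0 0; 0 -1 74 0 0 0")

```text
time: 4.72
position: [0.4705, 0.3068, 0.0892]
tool_rot: [0.983, 0.186, -0.002, 0.0]
ft_force: [-0.1, -1.5, 0.3]
grip_width: 0.0872
grip_force: 0.0
```

Call:
move_arm(series="0 0 0 0 0 0; 0 0 0 0 0 0; 0 0 0 0 0 0; 0 0 0 0 0 0; 0 0 0 0 0 0; 0 0 0 0 0 0; 0 0 0 0 0 0; 0 0 0 0 0 0", jaw=0, newtons=15)

```text
time: 5.38
position: [0.472, 0.3071, 0.0907]
tool_rot: [0.983, 0.184, 0.0, -0.0]
ft_force: [0.0, -0.1, -0.2]
grip_width: 0.0416
grip_force: 0.0
```

Call:
move_arm(series="0 0 0 0 0 -56; 0 0 0 0 0 -56; 0 0 0 0 0 -56; 0 0 0 0 0 -56; 0 0 0 0 0 -56; 0 0 0 0 0 -56; 0 0 0 0 0 -56; 0 0 0 0 0 -56")

```text
time: 6.05
position: [0.4712, 0.3071, 0.0904]
tool_rot: [0.779, 0.626, -0.001, -0.0]
ft_force: [-1.0, 0.5, 0.7]
grip_width: 0.0142
grip_force: 15.0
```

Call:
move_arm(series="0 0 0 0 0 -56; 0 0 0 0 0 -56; 0 0 0 0 0 -56; 0 0 0 0 0 -56; 0 0 0 0 0 -56; 0 0 0 0 0 -56; 0 0 0 0 0 -56; 0 0 0 0 0 -56")

```text
time: 6.72
position: [0.4714, 0.3071, 0.0904]
tool_rot: [0.394, 0.919, -0.0, -0.001]
ft_force: [-1.6, -0.2, 0.2]
grip_width: 0.0139
grip_force: 15.0
```

Call:
move_arm(series="0 0 0 0 0 -56; 0 0 0 0 0 -56; 0 0 0 0 0 -56; 0 0 0 0 0 -56; 0 0 0 0 0 -56; 0 0 0 0 0 -56; 0 0 0 0 0 -56; 0 0 0 0 0 -56")

```text
time: 7.38
position: [0.4714, 0.3072, 0.0904]
tool_rot: [-0.083, 0.997, 0.0, -0.001]
ft_force: [-0.6, 1.6, 0.1]
grip_width: 0.0137
grip_force: 15.0
```

Call:
move_arm(series="0 0 0 0 0 -56; 0 0 0 0 0 -56; 0 0 0 0 0 -56; 0 0 0 0 0 -56; 0 0 0 0 0 -56; 0 0 0 0 0 -56; 0 0 0 0 0 -56; 0 0 0 0 0 -56")

```text
time: 8.05
position: [0.4713, 0.3074, 0.0904]
tool_rot: [-0.541, 0.841, 0.0, -0.0]
ft_force: [-1.5, 0.6, -0.1]
grip_width: 0.0137
grip_force: 15.0
```

Call:
move_arm(series="0 0 0 0 0 0; 0 0 0 0 0 0; 0 0 0 0 0 0; 0 0 0 0 0 0; 0 0 0 0 0 0; 0 0 -70 0 0 0; 0 0 -70 0 0 0; 0 0 -70 0 0 0", jaw=1)

```text
time: 8.72
position: [0.4754, 0.3086, 0.1653]
tool_rot: [-0.539, 0.842, -0.001, 0.005]
ft_force: [0.0, 0.5, -0.3]
grip_width: 0.0592
grip_force: 0.0
```

Call:
move_arm(series="0 0 0 0 0 56; 0 0 0 0 0 56; 0 0 0 0 0 56; 0 0 0 0 0 56; 0 0 0 0 0 56; 0 0 0 0 0 56; 0 0 0 0 0 56; 0 0 0 0 0 56")

```text
time: 9.38
position: [0.4717, 0.307, 0.1601]
tool_rot: [-0.077, 0.997, -0.0, -0.0]
ft_force: [-0.9, -0.2, -0.4]
grip_width: 0.0865
grip_force: 0.0
```

Call:
move_arm(series="0 0 0 0 0 56; 0 0 0 0 0 56; 0 0 0 0 0 56; 0 0 0 0 0 56; 0 0 0 0 0 56; 0 0 0 0 0 56; 0 0 0 0 0 56; 0 0 0 0 0 56")

```text
time: 10.05
position: [0.4717, 0.307, 0.1602]
tool_rot: [0.4, 0.917, -0.0, -0.0]
ft_force: [-0.3, 0.4, 0.3]
grip_width: 0.0874
grip_force: 0.0
```

Call:
move_arm(series="0 0 0 0 0 56; 0 0 0 0 0 56; 0 0 0 0 0 56; 0 0 0 0 0 56; 0 0 0 0 0 56; 0 0 0 0 0 56; 0 0 0 0 0 56; 0 0 0 0 0 56")

```text
time: 10.72
position: [0.4717, 0.307, 0.1601]
tool_rot: [0.783, 0.622, -0.0, -0.0]
ft_force: [0.7, 0.2, 0.8]
grip_width: 0.0869
grip_force: 0.0
```

Call:
move_arm(series="0 0 0 0 0 12; 0 0 0 0 0 12; 0 0 0 0 0 12; 0 0 70 0 0 12; 0 0 70 0 0 12; 0 0 70 0 0 12; 0 0 70 0 0 12")

```text
time: 11.3
position: [0.4707, 0.3066, 0.0893]
tool_rot: [0.842, 0.54, -0.002, -0.0]
ft_force: [1.0, 0.9, -0.7]
grip_width: 0.0873
grip_force: 0.0
```

Call:
move_arm(series="0 0 0 0 0 0; 0 0 0 0 0 0; 0 0 0 0 0 0; 0 0 0 0 0 0; 0 0 0 0 0 0; 0 0 0 0 0 0; 0 0 0 0 0 0; 0 0 0 0 0 0", jaw=0)

```text
time: 11.97
position: [0.4719, 0.3071, 0.0907]
tool_rot: [0.842, 0.539, 0.0, 0.0]
ft_force: [0.1, 0.6, 0.1]
grip_width: 0.0413
grip_force: 0.0
```

Call:
move_arm(series="0 0 0 0 0 0; 0 0 0 0 0 0; 0 0 0 0 0 0; 0 0 0 0 0 0; 0 0 0 0 0 0; 0 0 0 0 0 0; 0 0 0 0 0 0; 0 0 0 0 0 0")

```text
time: 12.63
position: [0.4713, 0.3073, 0.0905]
tool_rot: [0.842, 0.539, -0.0, -0.0]
ft_force: [-2.2, 1.9, 0.4]
grip_width: 0.0138
grip_force: 15.0
```

Call:
move_arm(series="0 0 0 0 0 -53; 0 0 0 0 0 -53; 0 0 0 0 0 -53; 0 0 0 0 0 -53; 0 0 0 0 0 -53; 0 0 0 0 0 -53; 0 0 0 0 0 -53; 0 0 0 0 0 -53")

```text
time: 13.3
position: [0.4712, 0.3073, 0.0905]
tool_rot: [0.511, 0.859, -0.0, -0.001]
ft_force: [-3.8, 2.8, 1.8]
grip_width: 0.0136
grip_force: 15.0
```

Call:
move_arm(series="0 0 0 0 0 -36; 0 0 0 0 0 -36; 0 0 0 0 0 -36; 0 0 0 0 0 -36; 0 0 0 0 0 -36; 0 0 0 0 0 -36; 0 0 0 0 0 -36")

```text
time: 13.88
position: [0.4712, 0.3073, 0.0905]
tool_rot: [0.224, 0.975, -0.0, -0.001]
ft_force: [-4.6, 3.1, 1.5]
grip_width: 0.0139
grip_force: 15.0
```

```bash
python3 -c "
from h import *
o=robot.get_obs();print(o['moment'],o['q'],R.from_quat(o['tool_rot']).apply([1,0,0]))"
```

```text
[0.49571542 0.57543389 0.02930462] [ 3.78933998e-01  6.67299793e-01  1.71226462e+00  8.07441760e-04
  7.63374205e-01 -7.40099141e-01] [-0.89942282  0.43707762  0.0013194 ]
```

Call:
move_arm(series="0 0 0 0 0 -7; 0 0 0 0 0 -7; 0 0 0 0 0 -7; 0 0 0 0 0 -7")

```text
time: 14.22
position: [0.4711, 0.3072, 0.0904]
tool_rot: [0.165, 0.986, -0.0, -0.001]
ft_force: [-5.0, 2.2, 1.9]
grip_width: 0.0142
grip_force: 15.0
```

```bash
python3 -c "
from h import *
o=robot.get_obs();print(o['moment'],R.from_quat(o['tool_rot']).apply([1,0,0]))"
```

```text
[0.55728486 0.67086484 0.00881481] [-0.94541751  0.32585838  0.00143086]
```

Call:
move_arm(series="0 0 0 0 0 -6; 0 0 0 0 0 -6; 0 0 0 0 0 -6; 0 0 0 0 0 -6")

```text
time: 14.55
position: [0.4715, 0.3071, 0.0905]
tool_rot: [0.113, 0.994, -0.0, -0.0]
ft_force: [-3.5, 2.2, 0.7]
grip_width: 0.0143
grip_force: 15.0
```

```bash
python3 -c "
from h import *
o=robot.get_obs();print(o['moment'],R.from_quat(o['tool_rot']).apply([1,0,0]))"
```

```text
[ 0.52714782  0.6673752  -0.30054072] [-9.74364743e-01  2.24972065e-01  9.57565230e-04]
```

Call:
move_arm(series="0 0 0 0 0 0; 0 0 0 0 0 0; 0 0 0 0 0 0; 0 0 0 0 0 0; 0 0 0 0 0 0; 0 0 0 0 0 0; 0 0 0 0 0 0; 0 0 0 0 0 0", jaw=1)

```text
time: 15.22
position: [0.4721, 0.3071, 0.0906]
tool_rot: [0.111, 0.994, -0.0, 0.0]
ft_force: [0.5, -0.3, -0.1]
grip_width: 0.0597
grip_force: 0.0
```

Call:
move_arm(series="0 0 -60 0 0 0; 0 0 -60 0 0 0; 80 60 -180 0 0 0; 80 60 -180 0 0 0; 80 60 -180 0 0 0; 80 60 -180 0 0 0; 80 60 -180 0 0 0; 80 60 -180 0 0 0")

```text
time: 15.88
position: [0.407, 0.3844, 0.2722]
tool_rot: [0.11, 0.994, 0.001, 0.002]
ft_force: [-0.7, -0.6, 0.2]
grip_width: 0.087
grip_force: 0.0
```

```bash
cat > e.py <<'E'
from h import *
o=robot.get_obs();print(o["time"],np.round(o["position"],3))
c=robot.camera("wrist");save(c,"w3.png",s=1.5)
for t in ["reset_knob_grip","blank_a_center","pocket_a"]:
    print(t,[(np.round(d["xyz"],3).tolist(),round(d["p"],2),np.round(proj(c,d["xyz"])[0])*1.5) for d in robot.tip_of(c,t) if d["p"]>.2])
E
python3 e.py
```

```text
15.8833 [0.407 0.384 0.272]
reset_knob_grip [([0.673, 0.37, -0.0], 0.32, array([423., 483.]))]
blank_a_center []
pocket_a []
```

View pics/w3.png

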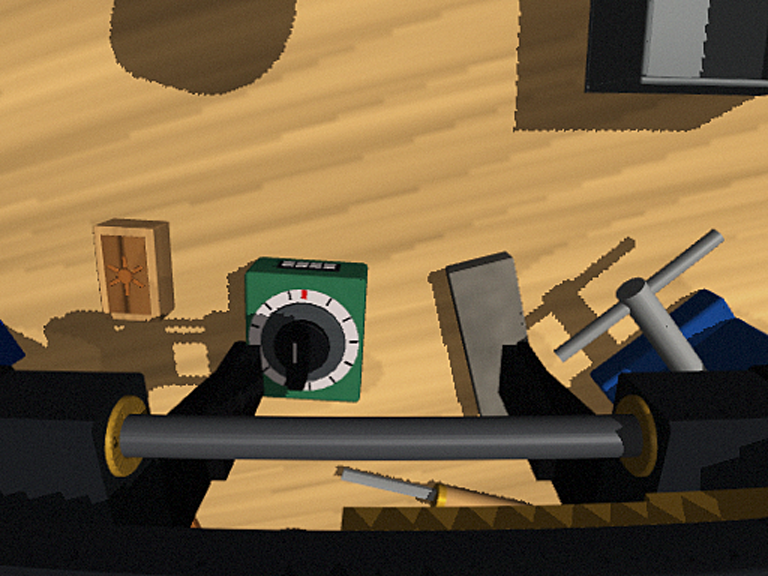

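The knob mark at (295,343) points up, parallel to the line from the dial centre (303,343) to the red mark (303,294). The stop torque was also felt, so the knob is home. The left blank is at (133,270). I'll look at it from nearer.

Call:
move_arm(series="-45 -246 0 0 0 0; -45 -246 0 0 0 0; -45 -246 0 0 0 0; -45 -246 0 0 0 0; -45 -246 0 0 0 0; -45 -246 0 0 0 0; -45 -246 0 0 0 0; -45 -246 0 0 0 0")

```text
time: 16.75
position: [0.3967, 0.1307, 0.2696]
tool_rot: [0.115, 0.993, -0.0, -0.001]
ft_force: [0.3, 0.3, -0.2]
grip_width: 0.0869
grip_force: 0.0
```

```bash
cat > e.py <<'E'
import sys
from h import *
f=sys.argv[1]
o=robot.get_obs();print(o["time"],np.round(o["position"],3),R.from_quat(o["tool_rot"]).apply([1,0,0]).round(3))
c=robot.camera("wrist");save(c,f,s=1.5)
import pickle;pickle.dump(c,open(f+".pkl","wb"))
for t in ["blank_a_center","pocket_a","pin_a_top"]:
    print(t,[(np.round(d["xyz"],3).tolist(),round(d["p"],2),np.round(proj(c,d["xyz"])[0])*1.5) for d in robot.tip_of(c,t) if d["p"]>.2])
E
python3 e.py w4.png
```

```text
16.75 [0.397 0.131 0.27 ] [-0.974  0.228  0.002]
blank_a_center [([0.434, -0.017, 0.015], 0.8, array([223.5, 315. ])), ([0.319, -0.15, 0.016], 0.66, array([ 33. , 223.5])), ([0.449, -0.135, 0.014], 0.63, array([108., 357.])), ([0.474, 0.306, 0.09], 0.21, array([649.5, 306. ]))]
pocket_a [([0.583, -0.025, 0.011], 0.77, array([267., 456.])), ([0.573, 0.062, 0.011], 0.69, array([352.5, 429. ])), ([0.396, 0.175, 0.025], 0.26, array([435. , 223.5]))]
pin_a_top []
```

View pics/w4.png

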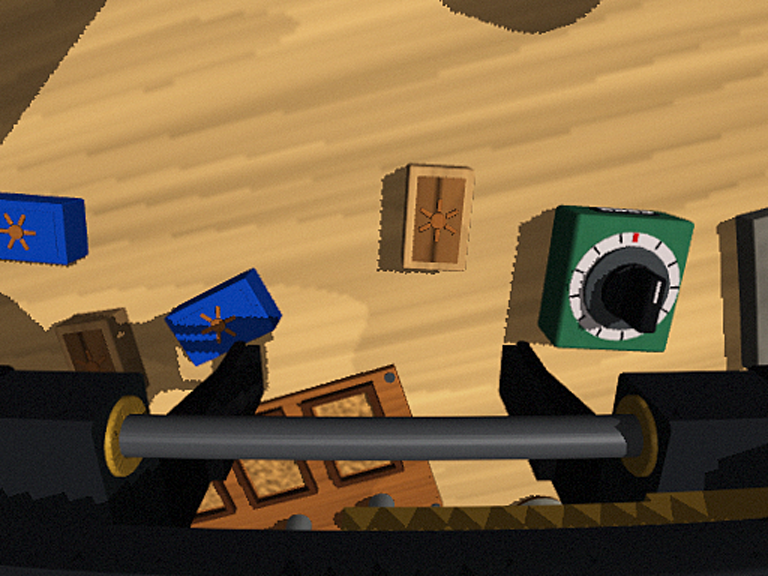

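The w4 view shows blank 1 with its top face at (403–473, 168–270). The knob's mark still points at the red. The two blue blocks and blank 2 are on the left, and the jig is at the bottom.

```bash
cat > f.py <<'E'
from h import *
import pickle
c=pickle.load(open("w4.png.pkl","rb"))
p=atz(c,np.array([(408,168),(473,172),(466,270),(403,270),(438,219)])/1.5,.034)
print(np.round(p,4)); q=p[:4,:2];print("sides",[np.linalg.norm(q[i]-q[i-1]).round(4) for i in range(4)],"cen",q.mean(0))
d=(q[3]+q[2]-q[0]-q[1]);print("yaw",np.arctan2(d[1],d[0]))
print(move([.515,-.025,.29],np.pi+.08))
E
python3 f.py
```

```text
[[0.3486 0.1626 0.034 ]
 [0.3624 0.2094 0.034 ]
 [0.4362 0.1905 0.034 ]
 [0.4249 0.1419 0.034 ]
 [0.3913 0.1768 0.034 ]]
sides [np.float64(0.079), np.float64(0.0487), np.float64(0.0762), np.float64(0.0498)] cen [0.39302564 0.17610897]
yaw -0.2579717959980893
(array([-150.3, -129.5,  -20. ]), array([  0. ,  -0.1, -17.3]))
```

Call:
move_arm(series="-150 -130 -20 0 0 -17; -150 -130 -20 0 0 -17; -150 -130 -20 0 0 -17; -150 -130 -20 0 0 -17; -150 -130 -20 0 0 -17; -150 -130 -20 0 0 -17; -150 -130 -20 0 0 -17; -150 -130 -20 0 0 -17")

```text
time: 17.62
position: [0.5138, -0.0248, 0.2898]
tool_rot: [-0.038, 0.999, 0.001, -0.001]
ft_force: [-0.9, 1.1, -0.5]
grip_width: 0.087
grip_force: 0.0
```

```bash
python3 e.py w5.png
```

```text
17.6167 [ 0.514 -0.025  0.29 ] [-0.997 -0.076  0.002]
blank_a_center [([0.448, -0.134, 0.016], 0.81, array([252., 141.])), ([0.437, -0.015, 0.014], 0.57, array([400.5, 136.5]))]
pocket_a [([0.589, -0.119, 0.011], 0.96, array([270., 303.])), ([0.574, 0.058, 0.01], 0.77, array([468. , 301.5])), ([0.584, -0.026, 0.01], 0.56, array([373.5, 304.5]))]
pin_a_top [([0.659, 0.068, 0.074], 0.52, array([478.5, 423. ])), ([0.765, -0.004, -0.003], 0.38, array([382.5, 463.5]))]
```

View pics/w5.png

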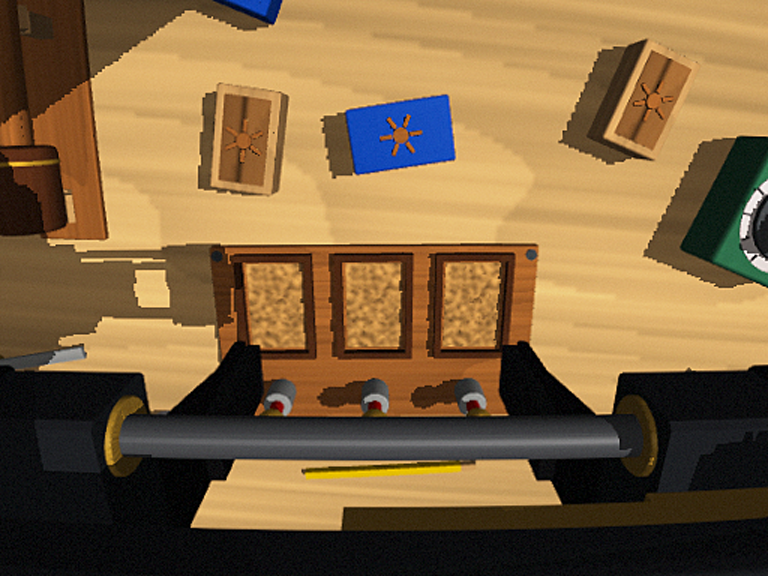

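The w5 view shows all three pockets empty, at (470,305), (374,305) and (275,305), with the pins behind them. Blank 2 is at (245,138), blank 1 at (653,100), and a blue block at (400,135). I'll fit the jig and blank models to the edges.

```bash
cat > fit.py <<'E'
from h import *
from scipy.optimize import least_squares
def rect(cx,cy,lx,ly,z,n=40):
    k=np.array([[-1,-1],[1,-1],[1,1],[-1,1],[-1,-1]])*[lx/2,ly/2]
    t=np.linspace(0,1,n)[:,None]
    return np.vstack([np.c_[(k[i]*(1-t)+k[i+1]*t)+[cx,cy],np.full(n,z)] for i in range(4)])
def fit(c,M,x0):
    g=cv2.cvtColor(c["img"],cv2.COLOR_RGB2GRAY)
    e=cv2.Canny(cv2.resize(g,None,fx=2,fy=2,interpolation=cv2.INTER_CUBIC),60,150)
    D=cv2.distanceTransform(255-e,cv2.DIST_L2,5)
    def pts(x):
        q=M.copy();a=x[2];q[:,:2]=M[:,:2]@np.array([[np.cos(a),np.sin(a)],[-np.sin(a),np.cos(a)]])+x[:2];return proj(c,q)
    def res(x):
        u=np.float32(pts(x)*2+.5);return np.minimum(cv2.remap(D,u[:,:1],u[:,1:],cv2.INTER_LINEAR,borderValue=20)[:,0],12)
    best=None
    for dx in (-.006,0,.006):
        for dy in (-.006,0,.006):
            for da in (-.08,0,.08):
                r=least_squares(res,np.array(x0)+[dx,dy,da],loss="soft_l1",x_scale=[.01,.01,.1],diff_step=1e-3)
                if best is None or r.cost<best.cost: best=r
    return best.x,best.cost/len(M),pts(best.x)
JIG=np.vstack([rect(0,o,98,68,18) for o in (88,0,-88)]+[rect(0,o,86,56,18) for o in (88,0,-88)]+[rect(30,0,170,290,10)[:0]])/1000
JIG=np.vstack([JIG,np.c_[np.full(60,-.055),np.linspace(-.145,.145,60),np.full(60,.01)]])
BL=rect(0,0,80,50,34)/1000
E
cat > g.py <<'E'
import pickle
from fit import *
c=pickle.load(open("w5.png.pkl","rb"));im=c["img"].copy();im=cv2.resize(im,None,fx=2,fy=2,interpolation=cv2.INTER_CUBIC)
for n,M,x0 in [("jig",JIG,(.583,-.027,.08)),("b2",BL,(.448,-.134,.05)),("b1",BL,(.393,.176,-.26))]:
    x,k,u=fit(c,M,x0);print(n,np.round(x,4),"cost",round(k,2))
    for a in u: cv2.circle(im,tuple(int(v) for v in a*2+.5),0,(255,0,255),-1)
cv2.imwrite("pics/fit5.png",im[40:500,250:950,::-1])
E
python3 g.py
```

```text
jig [ 0.5846 -0.0264  0.0793] cost 1.19
b2 [ 0.4471 -0.1361 -0.0705] cost 0.31
b1 [ 0.394   0.1642 -0.3259] cost 1.76
```

View pics/fit5.png

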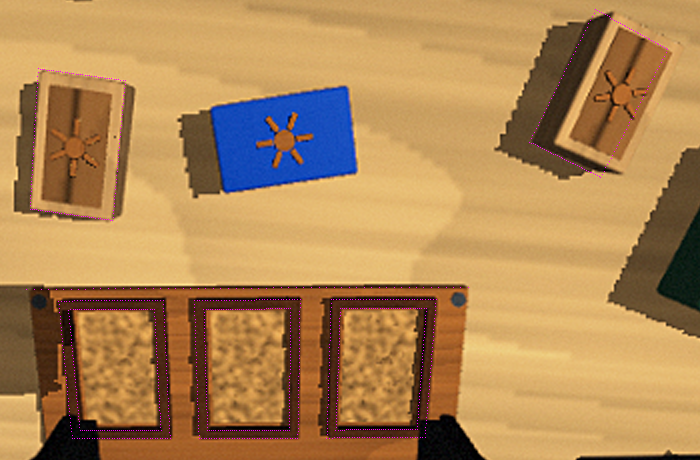

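The overlay shows the jig and blank 2 fitting well. Blank 1's fit is off, because its top corners are really at crop pixels (610,12), (683,45), (622,172) and (555,140).

```bash
cat > g2.py <<'E'
import pickle
from fit import *
c=pickle.load(open("w5.png.pkl","rb"))
p=atz(c,(np.array([(610,12),(683,45),(622,172),(555,140)])+[250,40])/2,.034)[:,:2]
d=p[3]+p[2]-p[0]-p[1];a=np.arctan2(d[1],d[0]);print(p.round(4),p.mean(0),a,[np.linalg.norm(p[i]-p[i-1]).round(4) for i in range(4)])
x,k,u=fit(c,BL,[*p.mean(0),a]);print(x,k)
c4=pickle.load(open("w4.png.pkl","rb"));
for x0 in [(.393,.176,-.26),x]:print(fit(c4,BL,x0)[:2])
# rosette triangulation blank1 (w4 vs w5), blank 2 check impossible there
print("rosette",tri(c4,[(438/1.5,219/1.5)],c,[(653/1.5,100/1.5)]))
E
python3 g2.py
```

```text
[[0.3485 0.1622]
 [0.3608 0.2097]
 [0.4358 0.1879]
 [0.4215 0.143 ]] [0.39165054 0.17572978] -0.270024075497865 [np.float64(0.0755), np.float64(0.049), np.float64(0.078), np.float64(0.0471)]
[ 0.3939779   0.16420618 -0.32489014] 1.7528358720242978
(array([ 0.39187406,  0.1768136 , -0.28402467]), np.float64(0.4016498111188412))
(array([ 0.3905577 ,  0.17723305, -0.28123795]), np.float64(0.36188296377658846))
rosette (array([0.39138411, 0.17691339, 0.0347043 ]), np.float64(0.000503204631184927))
```

```bash
python3 -c "
from h import *
print(move([.3915,.177,.12],np.pi-.282))"
```

```text
(array([106. , 210.4, 170.6]), array([ 0. , -0.1, 20.6]))
```

Call:
move_arm(series="106 210 100 0 0 21; 106 210 100 0 0 21; 106 210 100 0 0 21; 106 210 100 0 0 21; 106 210 100 0 0 21; 106 210 100 0 0 21; 106 210 170 0 0 21; 106 210 170 0 0 21")

```text
time: 18.48
position: [0.391, 0.1776, 0.1201]
tool_rot: [0.143, 0.99, 0.0, 0.001]
ft_force: [0.0, -0.4, 0.2]
grip_width: 0.0875
grip_force: 0.0
```

Call:
move_arm(series="0 0 0 0 0 0; 0 0 0 0 0 0; 0 0 0 0 0 0")

```text
time: 18.73
position: [0.3939, 0.1753, 0.1217]
tool_rot: [0.145, 0.989, 0.0, 0.001]
ft_force: [0.3, 1.0, -0.9]
grip_width: 0.087
grip_force: 0.0
```

```bash
python3 -c "
from h import *
print(move([.3915,.177,.035],np.pi-.282),robot.get_obs()['position'])"
```

```text
(array([ 2.9,  0.9, 86.7]), array([ 0. ,  0.1, -0.6])) [0.39389548 0.17531925 0.12167709]
```

Call:
move_arm(series="3 1 87 0 0 0; 3 1 87 0 0 0; 3 1 87 0 0 0; 3 1 87 0 0 0; 3 1 87 0 0 0; 3 1 87 0 0 0")

```text
time: 19.23
position: [0.3926, 0.1771, 0.0366]
tool_rot: [0.146, 0.989, 0.001, 0.003]
ft_force: [0.3, -0.7, 0.2]
grip_width: 0.087
grip_force: 0.0
```

Call:
move_arm(series="0 0 0 0 0 0; 0 0 0 0 0 0; 0 0 0 0 0 0; 0 0 0 0 0 0; 0 0 0 0 0 0; 0 0 0 0 0 0; 0 0 0 0 0 0; 0 0 0 0 0 0", jaw=0, newtons=15)

```text
time: 19.9
position: [0.3905, 0.1769, 0.0336]
tool_rot: [0.146, 0.989, -0.0, -0.0]
ft_force: [0.2, 0.5, 3.7]
grip_width: 0.0499
grip_force: 15.0
```

Call:
move_arm(series="0 0 0 0 0 0; 0 0 0 0 0 0; 0 0 0 0 0 0; 0 0 0 0 0 0; 0 0 -70 0 0 0; 0 0 -70 0 0 0; 0 0 -70 0 0 0; 0 0 -70 0 0 0")

```text
time: 20.57
position: [0.3913, 0.1771, 0.1042]
tool_rot: [0.146, 0.989, 0.0, 0.001]
ft_force: [0.4, 0.1, -1.5]
grip_width: 0.0498
grip_force: 15.0
```

```bash
python3 -c "
from h import *
J=np.array([.5846,-.0264]);y=.0793
print(move([*(J+.088*np.array([-np.sin(y),np.cos(y)])),.09],np.pi+y))
o=robot.get_obs();print(o['position'],o['grip_width'],o['grip_force'])"
```

```text
(array([-211.8,  -57.2,   14.6]), array([  0. ,   0.2, -21.3]))
[0.39128009 0.17708006 0.10416637] 0.04984665486668141 14.999921936541796
```

Call:
move_arm(series="-212 -57 14 0 0 -21; -212 -57 14 0 0 -21; -212 -57 14 0 0 -21; -212 -57 14 0 0 -21; -212 -57 14 0 0 -21; -212 -57 14 0 0 -21; -212 -57 14 0 0 -21; -212 -57 14 0 0 -21")

```text
time: 21.23
position: [0.5756, 0.061, 0.0878]
tool_rot: [-0.036, 0.999, 0.0, -0.002]
ft_force: [-0.6, -0.6, -1.5]
grip_width: 0.0501
grip_force: 15.0
```

Call:
move_arm(series="0 0 0 0 0 0; 0 0 0 0 0 0; 0 0 0 0 0 0; 0 0 0 0 0 0")

```text
time: 21.57
position: [0.576, 0.0622, 0.0896]
tool_rot: [-0.038, 0.999, 0.0, -0.0]
ft_force: [0.8, 1.1, 0.6]
grip_width: 0.0497
grip_force: 15.0
```

```bash
cat > pl.py <<'E'
import sys
from h import *
J=np.array([.5846,-.0264]);y=.0793;s=float(sys.argv[1]);z=float(sys.argv[2])
print(move([*(J+s*.088*np.array([-np.sin(y),np.cos(y)])),z],np.pi+y))
o=robot.get_obs();print(o['time'],o['position'],o['grip_width'],o['ft_force'])
E
python3 pl.py 1 .05
```

```text
(array([-1.6, -1. , 39.6]), array([ 0. , -0. , -0.2]))
21.5667 [0.57602707 0.06217859 0.08962346] 0.04971181184275807 [0.829572   1.12656833 0.59007434]
```

Call:
move_arm(series="-1.5 -1 20 0 0 0; -1.5 -1 20 0 0 0; -1.5 -1 30 0 0 0; -1.5 -1 35 0 0 0; -1.5 -1 40 0 0 0; -1.5 -1 44 0 0 0; -1.5 -1 44 0 0 0; -1.5 -1 44 0 0 0")

```text
time: 22.23
position: [0.5786, 0.0604, 0.0454]
tool_rot: [-0.037, 0.999, 0.0, -0.0]
ft_force: [-0.7, -0.4, -1.8]
grip_width: 0.0499
grip_force: 15.0
```

```bash
python3 pl.py 1 .0435
```

```text
(array([0.9, 1. , 1.9]), array([ 0. , -0. , -0.3]))
22.2333 [0.57856598 0.06035595 0.04540361] 0.04994113708748081 [-0.65905342 -0.40308666 -1.8040706 ]
```

Call:
move_arm(series="0.5 0.5 2 0 0 0; 0.5 0.5 2 0 0 0; 0.5 0.5 2 0 0 0; 0.5 0.5 2 0 0 0")

```text
time: 22.57
position: [0.5782, 0.0608, 0.0437]
tool_rot: [-0.037, 0.999, -0.0, 0.0]
ft_force: [0.1, 0.1, -1.0]
grip_width: 0.0498
grip_force: 15.0
```

Call:
move_arm(series="0 0 0 0 0 0; 0 0 0 0 0 0; 0 0 0 0 0 0; 0 0 0 0 0 0; 0 0 0 0 0 0; 0 0 -60 0 0 0; 0 0 -60 0 0 0; 0 0 -60 0 0 0", jaw=1)

```text
time: 23.23
position: [0.5809, 0.0607, 0.1069]
tool_rot: [-0.037, 0.999, -0.0, 0.004]
ft_force: [-0.4, 0.3, 0.6]
grip_width: 0.0857
grip_force: 0.0
```

Call:
move_arm(series="60 -100 -185 0 0 0; 60 -100 -185 0 0 0; 60 -100 -185 0 0 0; 60 -100 -185 0 0 0; 60 -100 -185 0 0 0; 60 -100 -185 0 0 0; 60 -100 -185 0 0 0; 60 -100 -185 0 0 0")

```text
time: 23.9
position: [0.5253, -0.0432, 0.288]
tool_rot: [-0.037, 0.999, 0.0, -0.0]
ft_force: [-0.2, 0.0, -0.7]
grip_width: 0.087
grip_force: 0.0
```

```bash
cat > k.py <<'E'
import pickle,sys
from fit import *
f=sys.argv[1]
c=robot.camera("wrist");pickle.dump(c,open(f+".pkl","wb"));save(c,f,s=1.5)
print(robot.get_obs()["position"].round(4))
y=.0793;u=np.array([-np.sin(y),np.cos(y)]);J=np.array([.5846,-.0264])
BH=BL.copy();BH[:,2]=.044
for n,M,x0 in [("jig",JIG,(*J,y)),("b2",BL,(.447,-.136,-.07)),("inA",BH,(*(J+.088*u),y)),("inC",BH,(*(J-.088*u),y))]:
    x,k,_=fit(c,M,x0);d=x-x0;e=[d[0]*np.cos(y)+d[1]*np.sin(y),d[1]*np.cos(y)-d[0]*np.sin(y),d[2]];print(n,np.round(x,4),"cost",round(k,2),"jig-frame offset",np.round(e,4))
E
python3 k.py w6.png
```

```text
[ 0.5248 -0.0426  0.2869]
jig [ 0.5846 -0.0272  0.0814] cost 1.14 jig-frame offset [-0.0001 -0.0008  0.0021]
b2 [ 0.4472 -0.1361 -0.0811] cost 0.3 jig-frame offset [ 0.0002 -0.0001 -0.0111]
inA [0.5716 0.0611 0.0808] cost 0.63 jig-frame offset [-0.0061  0.0002  0.0015]
inC [ 0.5823 -0.1107  0.1156] cost 0.74 jig-frame offset [-0.009   0.0041  0.0363]
```

View pics/w6.png

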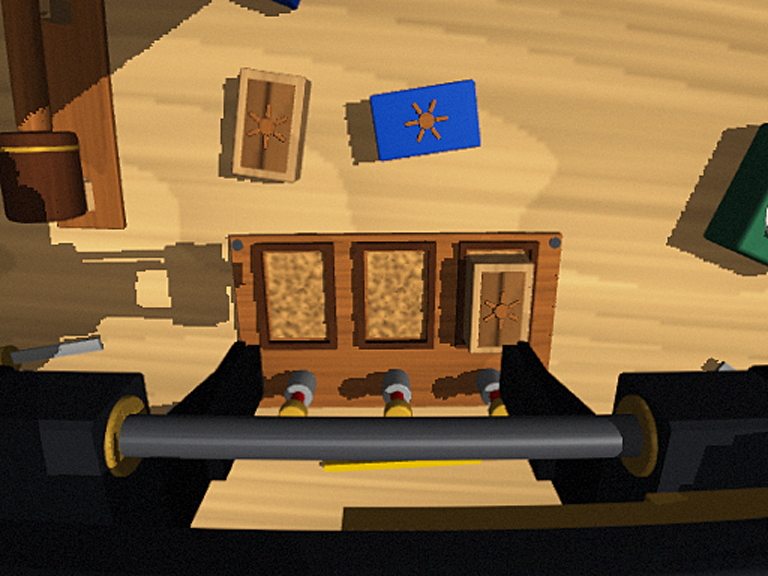

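The w6 view shows blank 1 over pocket a, its top face at about (470–533, 262–352) and its rosette at (501,312). Pocket c is empty and blank 2 is undisturbed. I'll check how blank 1 sits numerically.

```bash
cat > m.py <<'E'
import pickle
from fit import *
c=pickle.load(open("w6.png.pkl","rb"))
J=np.array([.5846,-.0268]);y=.080;u=np.array([-np.sin(y),np.cos(y)]);A=J+.088*u;v=np.array([np.cos(y),np.sin(y)])
p=atz(c,np.array([(501,312)])/1.5,.0447)[0,:2];print("rosette",p,"off",(p-A)@v,(p-A)@u)
BH=BL.copy();BH[:,2]=.044
def im(M,x):
    q=M.copy();a=x[2];q[:,:2]=M[:,:2]@np.array([[np.cos(a),np.sin(a)],[-np.sin(a),np.cos(a)]])+x[:2];return proj(c,q)
I=cv2.resize(c["img"],None,fx=4,fy=4,interpolation=cv2.INTER_CUBIC)
for a in im(BH,(*A,y)): cv2.circle(I,tuple(int(t) for t in a*4+1.5),1,(255,0,255),-1)
for a in im(JIG,(*J,y)): cv2.circle(I,tuple(int(t) for t in a*4+1.5),1,(0,255,255),-1)
cv2.imwrite("pics/m6.png",I[600:960,600:1480,::-1][:, 80:])
g=cv2.cvtColor(c["img"],cv2.COLOR_RGB2GRAY)
E
python3 m.py
```

```text
rosette [0.58170177 0.06088851] off 0.004118635777484258 -0.0003603278404948748
```

View pics/m6.png

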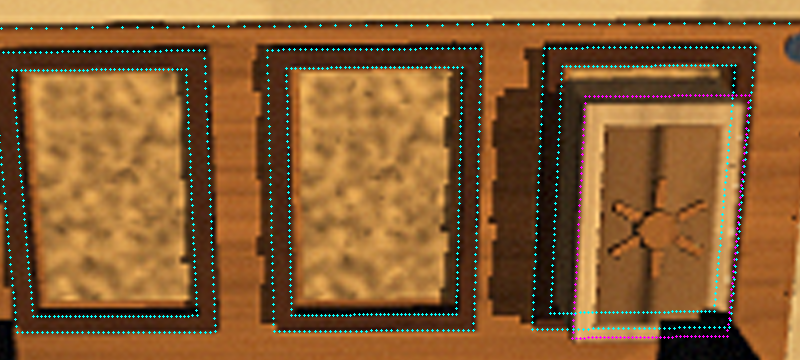

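The cork strip at the −x end and the flat outline show blank 1 inside the fences. The wrist also felt no load when it was lowered to floor level, so it is seated, about 2–3 mm towards +x. Next is blank 2.

```bash
python3 -c "
from h import *
import pickle
a=pickle.load(open('w5.png.pkl','rb'));b=pickle.load(open('w6.png.pkl','rb'))
print(tri(a,[(244/1.5,140.5/1.5)],b,[(267/1.5,125.5/1.5)]), [atz(c,[p],.0347).round(4) for c,p in ((a,(244/1.5,140.5/1.5)),(b,(267/1.5,125.5/1.5)))])
print(move([.447,-.136,.12],np.pi-.075))"
```

```text
(array([ 0.44736388, -0.13487837,  0.04052483]), np.float64(0.0005834781883376045)) [array([[ 0.4478, -0.1362,  0.0347]]), array([[ 0.4472, -0.1363,  0.0347]])]
(array([ 84.1, -87.6, 167. ]), array([ 0.1, -0.2,  8.5]))
```

Call:
move_arm(series="83.5 -87.5 100 0 0 8.5; 83.5 -87.5 100 0 0 8.5; 83.5 -87.5 100 0 0 8.5; 83.5 -87.5 100 0 0 8.5; 83.5 -87.5 167 0 0 8.5; 83.5 -87.5 167 0 0 8.5; 83.5 -87.5 167 0 0 8.5; 83.5 -87.5 167 0 0 8.5")

```text
time: 24.62
position: [0.4473, -0.1351, 0.1191]
tool_rot: [0.037, 0.999, 0.002, -0.003]
ft_force: [0.4, -0.3, 0.2]
grip_width: 0.0868
grip_force: 0.0
```

Call:
move_arm(series="0 0 0 0 0 0; 0 0 0 0 0 0; 0 0 0 0 0 0; 0 0 0 0 0 0")

```text
time: 24.95
position: [0.4498, -0.1369, 0.1228]
tool_rot: [0.037, 0.999, -0.001, 0.001]
ft_force: [0.3, -0.4, 0.4]
grip_width: 0.0869
grip_force: 0.0
```

```bash
python3 -c "
from h import *
c=robot.camera('top')
print([(np.round(d['xyz'],3).tolist(),round(d['p'],2)) for d in robot.tip_of(c,'blank_a_center') if d['p']>.2])
print(move([.4475,-.136,.0345],np.pi-.075),robot.get_obs()['position'])"
```

```text
[([0.768, -0.001, -0.001], 0.25)]
(array([ 2.2,  0.8, 88. ]), array([-0.1,  0.1,  0.1])) [ 0.44949839 -0.13689508  0.12253123]
```

Call:
move_arm(series="2 1 88 0 0 0; 2 1 88 0 0 0; 2 1 88 0 0 0; 2 1 88 0 0 0; 2 1 88 0 0 0; 2 1 88 0 0 0")

```text
time: 25.55
position: [0.4484, -0.1364, 0.0358]
tool_rot: [0.037, 0.999, -0.001, 0.002]
ft_force: [-0.2, 0.1, 0.4]
grip_width: 0.0869
grip_force: 0.0
```

Call:
move_arm(series="0 0 0 0 0 0; 0 0 0 0 0 0; 0 0 0 0 0 0; 0 0 0 0 0 0; 0 0 0 0 0 0; 0 0 0 0 0 0; 0 0 0 0 0 0; 0 0 0 0 0 0", jaw=0)

```text
time: 26.22
position: [0.4471, -0.1357, 0.0337]
tool_rot: [0.037, 0.999, -0.0, 0.0]
ft_force: [-0.5, 0.8, 3.7]
grip_width: 0.0497
grip_force: 15.0
```

Call:
move_arm(series="0 0 0 0 0 0; 0 0 0 0 0 0; 0 0 0 0 0 0; 0 0 0 0 0 0; 0 0 -70 0 0 0; 0 0 -70 0 0 0; 0 0 -70 0 0 0; 0 0 -70 0 0 0")

```text
time: 26.88
position: [0.4477, -0.136, 0.1042]
tool_rot: [0.037, 0.999, -0.001, 0.001]
ft_force: [0.5, -0.0, -1.4]
grip_width: 0.0495
grip_force: 15.0
```

```bash
python3 pl.py -1 .09
```

```text
(array([-141.8,   32.5,   14.5]), array([-0.1,  0.1, -8.8]))
26.8833 [ 0.44770839 -0.13599248  0.10424105] 0.049474040465852576 [ 0.47027834 -0.03417017 -1.35065088]
```

Call:
move_arm(series="-141 32.5 14 0 0 -9; -141 32.5 14 0 0 -9; -141 32.5 14 0 0 -9; -141 32.5 14 0 0 -9; -141 32.5 14 0 0 -9; -141 32.5 14 0 0 -9; -141 32.5 14 0 0 -9; -141 32.5 14 0 0 -9")

```text
time: 27.55
position: [0.5877, -0.1133, 0.0885]
tool_rot: [-0.041, 0.999, 0.001, -0.002]
ft_force: [0.0, -0.0, -0.1]
grip_width: 0.05
grip_force: 15.0
```

Call:
move_arm(series="0 0 0 0 0 0; 0 0 0 0 0 0; 0 0 0 0 0 0; 0 0 0 0 0 0; 0 0 0 0 0 0; 0 0 0 0 0 0")

```text
time: 28.05
position: [0.59, -0.1138, 0.0897]
tool_rot: [-0.041, 0.999, -0.0, 0.0]
ft_force: [0.2, -0.9, -0.6]
grip_width: 0.0499
grip_force: 15.0
```

```bash
python3 pl.py -1 .0435
```

```text
(array([-1.5, -0.5, 46.2]), array([-0. ,  0. ,  0.2]))
28.05 [ 0.59000708 -0.11376718  0.08969745] 0.049915086019167665 [ 0.16548311 -0.85773814 -0.5786054 ]
```

Call:
move_arm(series="-0.5 -0.5 20 0 0 0; -0.5 -0.5 20 0 0 0; -0.5 -0.5 30 0 0 0; -0.5 -0.5 35 0 0 0; -0.5 -0.5 40 0 0 0; -0.5 -0.5 44 0 0 0; -0.5 -0.5 46 0 0 0; -0.5 -0.5 46 0 0 0")

```text
time: 28.72
position: [0.5907, -0.1141, 0.0437]
tool_rot: [-0.042, 0.999, -0.0, 0.0]
ft_force: [0.3, 0.6, -0.5]
grip_width: 0.0499
grip_force: 15.0
```

Call:
move_arm(series="0 0 0 0 0 0; 0 0 0 0 0 0; 0 0 0 0 0 0; 0 0 0 0 0 0")

```text
time: 29.05
position: [0.5908, -0.1142, 0.0437]
tool_rot: [-0.041, 0.999, -0.0, 0.0]
ft_force: [0.1, 0.5, -0.6]
grip_width: 0.0497
grip_force: 15.0
```

```bash
python3 pl.py -1 .0435
```

```text
(array([-0.8,  0. ,  0.2]), array([-0. ,  0. ,  0.2]))
29.05 [ 0.59078271 -0.11420512  0.04369565] 0.0497241653735746 [ 0.08569654  0.45763182 -0.56105654]
```

Call:
move_arm(series="0 0 0 0 0 0; 0 0 0 0 0 0; 0 0 0 0 0 0; 0 0 0 0 0 0; 0 0 0 0 0 0; 0 0 -60 0 0 0; 0 0 -60 0 0 0; 0 0 -60 0 0 0", jaw=1)

```text
time: 29.72
position: [0.5933, -0.1151, 0.1071]
tool_rot: [-0.042, 0.999, -0.002, 0.004]
ft_force: [0.5, -0.5, 0.3]
grip_width: 0.0859
grip_force: 0.0
```

Call:
move_arm(series="23 87 -195 0 0 0; 23 87 -195 0 0 0; 23 87 -195 0 0 0; 23 87 -195 0 0 0; 23 87 -195 0 0 0; 23 87 -195 0 0 0; 23 87 -195 0 0 0; 23 87 -195 0 0 0")

```text
time: 30.38
position: [0.56, -0.0292, 0.2981]
tool_rot: [-0.042, 0.999, -0.0, -0.0]
ft_force: [-0.3, 0.5, -0.1]
grip_width: 0.0871
grip_force: 0.0
```

```bash
cat > n.py <<'E'
import pickle
from fit import *
c=robot.camera("wrist");pickle.dump(c,open("w7.pkl","wb"));print(robot.get_obs()["position"])
x,k,_=fit(c,JIG,(.5846,-.0268,.08));print("jig",x,k)
J=np.array([.5846,-.0268]);y=.080;u=np.array([-np.sin(y),np.cos(y)])
BH=BL.copy();BH[:,2]=.044
I=cv2.resize(c["img"],None,fx=3,fy=3,interpolation=cv2.INTER_CUBIC)
def im(M,x):
    q=M.copy();a=x[2];q[:,:2]=M[:,:2]@np.array([[np.cos(a),np.sin(a)],[-np.sin(a),np.cos(a)]])+x[:2];return proj(c,q)
for s in(1,-1):
  for a in im(BH,(*(J+s*.088*u),y)): cv2.circle(I,tuple(int(t) for t in a*3+1),0,(255,0,255),-1)
m=proj(c,[*J,.03])[0]*3
a,b=int(m[0]-400),int(max(m[1]-270,0));cv2.imwrite("pics/n7.png",I[b:b+540,a:a+800,::-1]);print(a,b)
for t in ["blank_a_center","mallet_grip","rest_seat"]:
    print(t,[(np.round(d["xyz"],3).tolist(),round(d["p"],2)) for d in robot.tip_of(c,t) if d["p"]>.2])
E
python3 n.py
```

```text
[ 0.55953359 -0.02945177  0.29690773]
jig [ 0.58450013 -0.02885106  0.07208024] 1.440043640604206
363 247
blank_a_center [([0.434, -0.015, 0.013], 0.8), ([0.673, 0.369, 0.001], 0.22)]
mallet_grip [([0.44, -0.304, 0.062], 0.56), ([0.67, -0.38, 0.0], 0.31)]
rest_seat [([0.44, -0.306, 0.058], 0.71)]
```

View pics/n7.png

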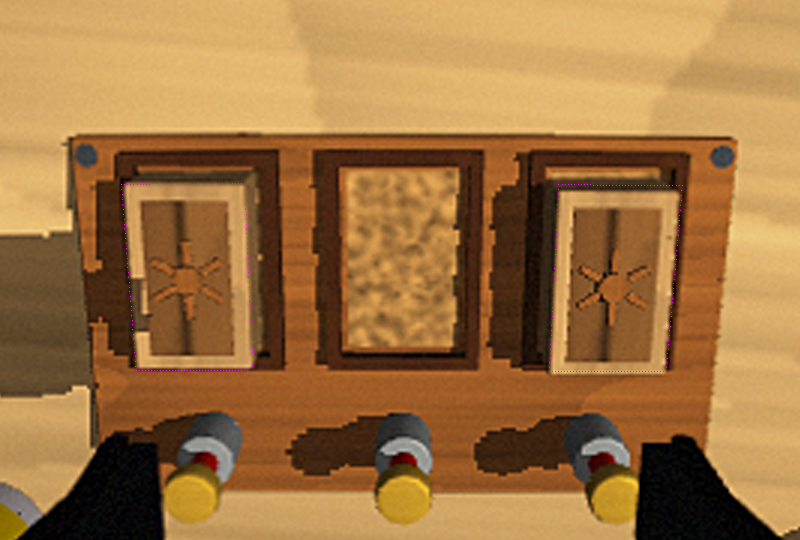

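The n7 overlay (magenta rims) matches both blanks' top faces, so both lie flat in pockets a and c. Pocket b is empty and all pins are up, with red visible. Next is the mallet.

Call:
move_arm(series="181 -257 15 0 0 0; 181 -257 15 0 0 0; 181 -257 15 0 0 0; 181 -257 15 0 0 0; 181 -257 15 0 0 0; 181 -257 15 0 0 0; 181 -257 15 0 0 0; 181 -257 15 0 0 0")

```text
time: 31.25
position: [0.3988, -0.304, 0.282]
tool_rot: [-0.04, 0.999, 0.0, -0.001]
ft_force: [0.7, -1.0, -0.4]
grip_width: 0.0875
grip_force: 0.0
```

```bash
python3 e.py w8.png; python3 - <<'E'
from h import *
import pickle
c=pickle.load(open("w7.pkl","rb"));y=.08;J=np.array([.5846,-.0268]);u=np.array([-np.sin(y),np.cos(y)]);v=np.array([np.cos(y),np.sin(y)])
for s,p in((1,(325.3,245.7)),(-1,(185,246.3)),(0,((404+363)/3,(494+247)/3))):
    P=[*(J+s*.088*u+.085*v),.075];print(np.round(P,4),"proj",proj(c,P)[0],"seen",p,"at z",atz(c,[p],.075).round(4))
E
```

```text
31.25 [ 0.399 -0.304  0.282] [-0.997 -0.079  0.002]
blank_a_center [([0.318, -0.153, 0.018], 0.89, array([577.5, 148.5])), ([0.433, -0.019, 0.015], 0.84, array([694.5, 295.5]))]
pocket_a []
pin_a_top []
[0.6623 0.0677 0.075 ] proj [325.7461777  249.00297334] seen (325.3, 245.7) at z [[0.6578 0.0665 0.075 ]]
[ 0.6764 -0.1077  0.075 ] proj [182.90271155 248.62531322] seen (185, 246.3) at z [[ 0.6729 -0.1052  0.075 ]]
[ 0.6693 -0.02    0.075 ] proj [254.3388733  249.02231585] seen (255.66666666666666, 247.0) at z [[ 0.6664 -0.0186  0.075 ]]
```

View pics/w8.png

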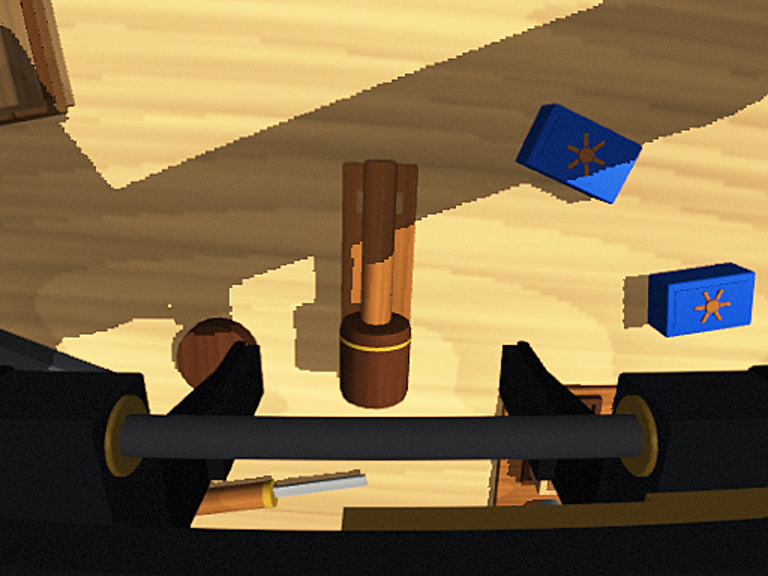

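The w8 view shows the mallet on its rest. The handle's tail end is at (380,160), it meets the head at about (376,322), and the head's far end is at (374,407).

```bash
python3 - <<'E'
from h import *
import pickle
c=pickle.load(open("w8.png.pkl","rb"))
t=atz(c,[np.array((380,161))/1.5],.070)[0];m=atz(c,[np.array((378,240))/1.5],.072)[0];j=atz(c,[np.array((376,325))/1.5],.072)[0]
h=atz(c,[np.array((374,407))/1.5],.062)[0];r=atz(c,[np.array((375.5,345))/1.5],.088)[0]
print("tail",t,"mid",m,"junction",j,"headend",h,"ring",r)
d=j-t;print("yaw",np.arctan2(d[1],d[0]),np.arctan2((h-t)[1],(h-t)[0]),"len",np.linalg.norm(d[:2]),np.linalg.norm((h-t)[:2]))
a=np.arctan2((h-t)[1],(h-t)[0]);
g=[t[:2]+.102*np.array([np.cos(a),np.sin(a)]),h[:2]-.084*np.array([np.cos(a),np.sin(a)])];print("grip",g)
print(move([*np.mean(g,0),.14],np.pi+a))
E
```

```text
tail [ 0.33830187 -0.30967094  0.07      ] mid [ 0.39391139 -0.30674951  0.072     ] junction [ 0.45990974 -0.30317586  0.072     ] headend [ 0.53752066 -0.29903821  0.062     ] ring [ 0.4692606 -0.3027031  0.088    ]
yaw 0.053359285266487325 0.053321505118069434 len 0.12178120034706552 0.1995023380470232
grip [array([ 0.4401569 , -0.30423472]), array([ 0.45364005, -0.3035151 ])]
(array([-46. ,  -7.3, 142.2]), array([ 0.2, -0.1,  1.5]))
```

Call:
move_arm(series="-39 -7.5 142 0 0 1.5; -39 -7.5 142 0 0 1.5; -39 -7.5 142 0 0 1.5; -39 -7.5 142 0 0 1.5; -39 -7.5 142 0 0 1.5; -39 -7.5 142 0 0 1.5")

```text
time: 31.95
position: [0.4409, -0.3027, 0.1403]
tool_rot: [-0.03, 1.0, 0.002, -0.001]
ft_force: [-0.5, -0.1, 0.9]
grip_width: 0.0872
grip_force: 0.0
```

```bash
python3 -c "
from h import *
print(move([.4402,-.3042,.065],np.pi+.053),robot.get_obs()['position'],robot.get_obs()['q'])"
```

```text
(array([ 0.6, -1.7, 75.3]), array([ 0.2, -0.2,  0.4])) [ 0.44090658 -0.30270694  0.14028885] [-8.10799044e-01  5.60142714e-01  1.75166868e+00  2.14717453e-04
  8.34064528e-01 -2.44089494e+00]
```

Call:
move_arm(series="0 0 75 0 0 0.4; 0 0 75 0 0 0.4; 0 0 75 0 0 0.4; 0 0 75 0 0 0.4; 0 0 75 0 0 0.4; 0 0 75 0 0 0.4")

```text
time: 32.45
position: [0.4423, -0.306, 0.0695]
tool_rot: [-0.025, 1.0, -0.002, 0.002]
ft_force: [0.5, -0.2, 1.2]
grip_width: 0.087
grip_force: 0.0
```

```bash
python3 -c "
from h import *
print(move([.4402,-.3042,.065],np.pi+.053),robot.get_obs()['position'],robot.get_obs()['ft_force'])"
```

```text
(array([2. , 1.9, 4.5]), array([-0.3,  0.2, -0.2])) [ 0.44228759 -0.30602514  0.06952859] [ 0.51602994 -0.18563906  1.16196681]
```

Call:
move_arm(series="0 0 0 0 0 0; 0 0 0 0 0 0; 0 0 0 0 0 0; 0 0 0 0 0 0; 0 0 0 0 0 0; 0 0 0 0 0 0; 0 0 0 0 0 0; 0 0 0 0 0 0", jaw=0.4, newtons=60)

```text
time: 33.12
position: [0.4408, -0.3046, 0.0664]
tool_rot: [-0.025, 1.0, 0.0, -0.0]
ft_force: [0.3, 0.2, 0.7]
grip_width: 0.0419
grip_force: 0.0
```

```bash
python3 -c "
from h import *
print(move([.4402,-.3042,.065],np.pi+.053),robot.get_obs()['position'],robot.get_obs()['ft_force'])"
```

```text
(array([0.6, 0.5, 1.4]), array([ 0. , -0. , -0.2])) [ 0.44077481 -0.30463869  0.0664062 ] [0.2621755  0.2349837  0.67769912]
```

Well centred. Grip and lift.

Call:
move_arm(series="0.5 0.5 1.5 0 0 0; 0.5 0.5 1.5 0 0 0; 0.5 0.5 1.5 0 0 0; 0.5 0.5 1.5 0 0 0; 0.5 0.5 1.5 0 0 0; 0.5 0.5 1.5 0 0 0; 0.5 0.5 1.5 0 0 0; 0.5 0.5 1.5 0 0 0", jaw=0)

```text
time: 33.78
position: [0.4402, -0.3042, 0.065]
tool_rot: [-0.025, 1.0, 0.0, -0.0]
ft_force: [-1.0, 0.2, -1.6]
grip_width: 0.0228
grip_force: 60.0
```

Call:
move_arm(series="0 0 0 0 0 0; 0 0 0 0 0 0; 0 0 0 0 0 0")

```text
time: 34.03
position: [0.4403, -0.3042, 0.065]
tool_rot: [-0.025, 1.0, 0.0, -0.0]
ft_force: [-1.0, -0.9, -1.1]
grip_width: 0.0226
grip_force: 60.0
```

```bash
python3 -c "
from h import *
o=robot.get_obs();print(o['position'],o['tool_rot'],o['grip_width'],o['ft_force'],o['moment'])"
```

```text
[ 0.44028158 -0.30423413  0.0650396 ] [-2.49166239e-02  9.99689532e-01  1.36598775e-05 -3.41563322e-05] 0.02259792075203559 [-1.04868285 -0.93725066 -1.12291605] [-0.04618956  0.11772774 -0.00250836]
```

Call:
move_arm(series="0 0 -30 0 0 0; 0 0 -60 0 0 0; 0 0 -80 0 0 0; 0 0 -80 0 0 0; 0 0 -80 0 0 0; 0 0 -80 0 0 0")

```text
time: 34.53
position: [0.4396, -0.3034, 0.1441]
tool_rot: [-0.025, 1.0, 0.001, -0.001]
ft_force: [-0.7, 0.7, -1.7]
grip_width: 0.0228
grip_force: 60.0
```

```bash
python3 -c "
from h import *
o=robot.get_obs();print(o['position'],o['grip_width'],o['ft_force'],o['moment'])
y=.08;v=np.array([np.cos(y),np.sin(y)])
for n,p in (('c',(.6745,-.1065)),('a',(.660,.067))): print(n,np.array(p)-.041*v,move([*(np.array(p)-.041*v),.145],np.pi+y))"
```

```text
[ 0.43964156 -0.30341589  0.1441162 ] 0.022761626724923 [-0.69720689  0.66583512 -1.66721148] [ 0.03644318  0.09486763 -0.0299047 ]
c [ 0.63363113 -0.1097765 ] (array([-203.4,  183.7,   -0.9]), array([ 0.1, -0.1, -1.7]))
a [0.61913113 0.0637235 ] (array([-197.6,  357.7,   -0.6]), array([ 0.1, -0.1, -1.7]))
```

Call:
move_arm(series="-203 184 0 0 0 -1.7; -203 184 0 0 0 -1.7; -203 184 0 0 0 -1.7; -203 184 0 0 0 -1.7; -203 184 0 0 0 -1.7; -203 184 0 0 0 -1.7; -203 184 0 0 0 -1.7; -203 184 0 0 0 -1.7")

```text
time: 35.2
position: [0.6365, -0.1056, 0.1426]
tool_rot: [-0.042, 0.999, 0.001, 0.0]
ft_force: [-0.1, -0.1, -2.9]
grip_width: 0.0225
grip_force: 60.0
```

Call:
move_arm(series="0 0 0 0 0 0; 0 0 0 0 0 0; 0 0 0 0 0 0; 0 0 0 0 0 0; 0 0 0 0 0 0; 0 0 0 0 0 0")

```text
time: 35.7
position: [0.6334, -0.1113, 0.1451]
tool_rot: [-0.039, 0.999, 0.0, -0.0]
ft_force: [-0.4, -0.0, -1.0]
grip_width: 0.0227
grip_force: 60.0
```

```bash
python3 -c "
from h import *
o=robot.get_obs();print(o['position'],o['grip_width'],o['ft_force'],o['moment'])
c=robot.camera('wrist');save(c,'w9.png',s=1.5)
y=.08;v=np.array([np.cos(y),np.sin(y)])
print(move([*(np.array((.6745,-.1065))-.041*v),.107],np.pi+y))"
```

```text
[ 0.63342585 -0.1112883   0.14512461] 0.02266635577952147 [-0.38720912 -0.03393182 -0.9522579 ] [0.0762851  0.05537797 0.03936696]
(array([-0.2,  1.3, 38.2]), array([-0. ,  0. , -0.1]))
```

View pics/w9.png

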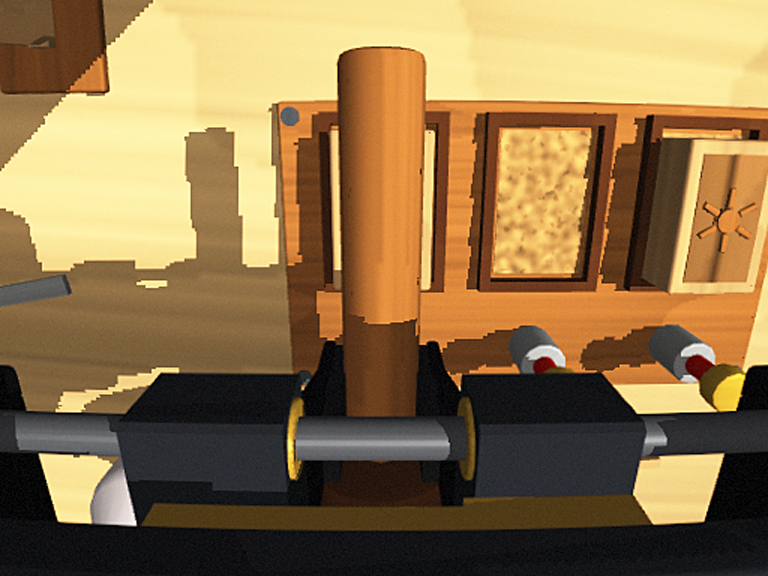

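The mallet is held straight, with its handle over blank c and its head over pin c. Press down.

Call:
move_arm(series="0 1 20 0 0 0; 0 1 36 0 0 0; 0 1 40 0 0 0; 0 1 44 0 0 0; 0 1 48 0 0 0; 0 1 52 0 0 0; 0 1 52 0 0 0; 0 1 52 0 0 0")

```text
time: 36.42
position: [0.6341, -0.1095, 0.0935]
tool_rot: [-0.04, 0.999, -0.0, 0.0]
ft_force: [-1.0, -0.6, 0.7]
grip_width: 0.0227
grip_force: 60.0
```

```bash
python3 -c "
from h import *
o=robot.get_obs();print(o['position'],o['grip_width'],o['ft_force'],o['moment'])"
```

```text
[ 0.63407735 -0.10951831  0.09347706] 0.022660730944617003 [-1.02212049 -0.56249337  0.74071967] [-0.03914875  0.27768696  0.0163533 ]
```

Call:
move_arm(series="0 0 3 0 0 0; 0 0 5 0 0 0; 0 0 7 0 0 0; 0 0 8 0 0 0; 0 0 8 0 0 0; 0 0 8 0 0 0")

```text
time: 36.92
position: [0.6342, -0.1095, 0.0852]
tool_rot: [-0.04, 0.999, -0.0, 0.0]
ft_force: [-2.8, -0.5, 3.2]
grip_width: 0.0223
grip_force: 60.0
```

```bash
python3 -c "
from h import *
o=robot.get_obs();print(o['position'],o['ft_force'],o['moment'])"
```

```text
[ 0.63422258 -0.1095306   0.0851982 ] [-2.81289578 -0.54814017  3.21767112] [-0.07416686  0.24635566 -0.01540781]
```

Call:
move_arm(series="0 0 2 0 0 0; 0 0 3 0 0 0; 0 0 3 0 0 0; 0 0 3 0 0 0")

```text
time: 37.25
position: [0.6336, -0.1096, 0.0839]
tool_rot: [-0.04, 0.999, -0.0, -0.0]
ft_force: [-7.1, -0.8, 12.9]
grip_width: 0.0224
grip_force: 60.0
```

```bash
python3 -c "
from h import *
o=robot.get_obs();print(o['position'],o['ft_force'],o['moment'])"
```

```text
[ 0.63355955 -0.10961852  0.0839491 ] [-7.07244309 -0.81201438 12.87742108] [-0.02005926  0.7724908  -0.00629032]
```

Call:
move_arm(series="0 0 -30 0 0 0; 0 0 -63 0 0 0; 0 0 -63 0 0 0; 0 40 -63 0 0 0; 0 80 -63 0 0 0; 0 120 -63 0 0 0; 0 160 -63 0 0 0; 0 174 -63 0 0 0")

```text
time: 37.92
position: [0.618, 0.0698, 0.1436]
tool_rot: [-0.041, 0.999, 0.002, -0.001]
ft_force: [-0.1, 0.4, -1.6]
grip_width: 0.0223
grip_force: 60.0
```

Call:
move_arm(series="0 0 0 0 0 0; 0 0 0 0 0 0; 0 0 0 0 0 0; 0 0 0 0 0 0; 0 0 0 0 0 0; 0 0 0 0 0 0")

```text
time: 38.42
position: [0.6203, 0.0627, 0.145]
tool_rot: [-0.039, 0.999, -0.0, 0.0]
ft_force: [0.7, -0.8, -1.6]
grip_width: 0.0227
grip_force: 60.0
```

```bash
python3 -c "
from h import *
o=robot.get_obs();print(o['position'],o['ft_force'],o['moment'])
y=.08;v=np.array([np.cos(y),np.sin(y)])
print(move([*(np.array((.660,.067))-.041*v),.094],np.pi+y))
c=robot.camera('scene');
for s,p in (('c',(.6745,-.1065)),('b',(.667,-.019)),('a',(.660,.067))):
  u=proj(c,[*p,.05])[0];x,yy=int(u[0]),int(u[1]);P=c['img'][yy-14:yy+8,x-5:x+6].astype(int);print(s,u.round(),'red px',((P[:,:,0]>110)&(P[:,:,1]<70)).sum())
u=proj(c,[.6,-.02,.05])[0];save(c,'s9.png',crop=(int(u[0])-100,int(u[1])-75,int(u[0])+100,int(u[1])+75),s=4)"
```

```text
[0.62029322 0.06271026 0.14495742] [ 0.67956053 -0.768037   -1.60794921] [0.059913   0.07882336 0.03445717]
(array([ 1.1,  1.1, 51. ]), array([-0. ,  0. , -0.1]))
c [209. 216.] red px 0
b [243. 220.] red px 0
a [278. 224.] red px 5
```

Call:
move_arm(series="1 1 20 0 0 0; 1 1 36 0 0 0; 1 1 40 0 0 0; 1 1 44 0 0 0; 1 1 48 0 0 0; 1 1 52 0 0 0; 1 1 56 0 0 0; 1 1 58 0 0 0")

```text
time: 39.13
position: [0.6191, 0.0648, 0.0873]
tool_rot: [-0.04, 0.999, -0.0, 0.0]
ft_force: [-2.4, -0.7, 4.0]
grip_width: 0.0227
grip_force: 60.0
```

Call:
move_arm(series="0 0 1 0 0 0; 0 0 2 0 0 0; 0 0 3 0 0 0; 0 0 4 0 0 0; 0 0 5 0 0 0; 0 0 5 0 0 0; 0 0 5 0 0 0")

```text
time: 39.72
position: [0.6184, 0.0648, 0.0839]
tool_rot: [-0.04, 0.999, -0.0, -0.0]
ft_force: [-6.3, -3.5, 13.5]
grip_width: 0.0219
grip_force: 60.0
```

```bash
python3 -c "
from h import *
o=robot.get_obs();print(o['position'],o['ft_force'],o['moment'])"
```

```text
[0.61836958 0.0647651  0.08391343] [-6.28894967 -3.51514254 13.54861903] [-0.46242706  0.90519732 -0.05009769]
```

Call:
move_arm(series="0 0 -30 0 0 0; 0 0 -62 0 0 0; 0 0 -62 0 0 0; 0 0 -62 0 0 0")

```text
time: 40.05
position: [0.621, 0.0653, 0.1457]
tool_rot: [-0.04, 0.999, -0.0, 0.003]
ft_force: [-0.2, -0.2, -2.6]
grip_width: 0.0225
grip_force: 60.0
```

Call:
move_arm(series="110 -180 0 0 0 0; 110 -180 0 0 0 0; 110 -180 0 0 0 0; 110 -180 0 0 0 0; 110 -180 0 0 0 0; 110 -180 0 0 0 0; 110 -180 0 0 0 0; 110 -180 0 0 0 0")

```text
time: 40.72
position: [0.5232, -0.1229, 0.1429]
tool_rot: [-0.039, 0.999, 0.001, -0.001]
ft_force: [0.5, 0.9, -2.0]
grip_width: 0.0228
grip_force: 60.0
```

```bash
python3 -c "
from h import *
o=robot.get_obs();print(o['time'],o['position'],o['ft_force'],o['moment'])
print(move([.4402,-.3042,.145],np.pi+.05))
c=robot.camera('scene');u=proj(c,[.64,-.02,.04])[0];save(c,'s9.png',crop=(int(u[0])-80,int(u[1])-60,int(u[0])+80,int(u[1])+60),s=5)
u=[int(t) for t in u];print(u)"
```

```text
40.7167 [ 0.5232357  -0.12286679  0.14290693] [ 0.50575709  0.85945323 -1.96202986] [ 0.08138546  0.05895016 -0.019309  ]
(array([  96.9, -174.3,   -2.3]), array([ 0.1, -0.1,  1.6]))
[245, 216]
```

View pics/s9.png

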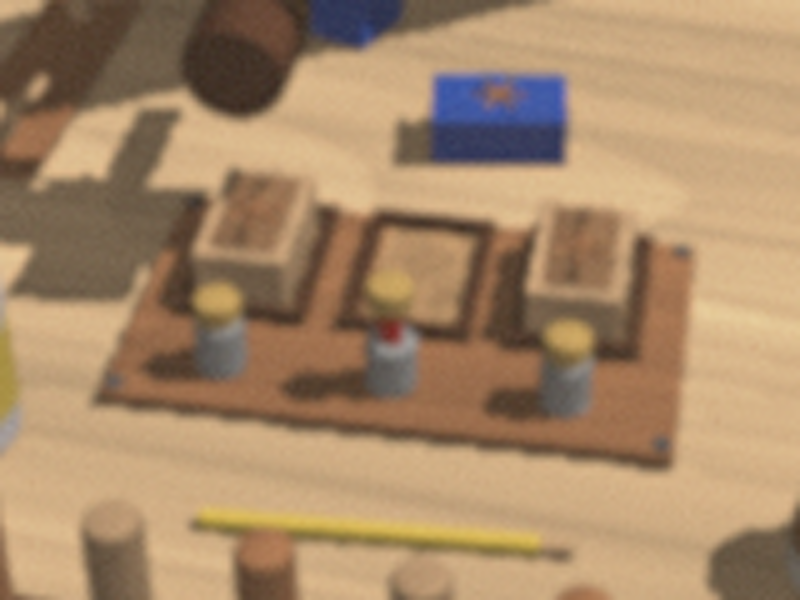

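The crop shows pins c (220,330) and a (568,370) fully down with no red visible. Pin b (390,320) is still up with red showing, and both blanks are flat. I'll return the mallet to its rest.

Call:
move_arm(series="97 -175 -2 0 0 1.6; 97 -175 -2 0 0 1.6; 97 -175 -2 0 0 1.6; 97 -175 -2 0 0 1.6; 97 -175 -2 0 0 1.6; 97 -175 -2 0 0 1.6; 97 -175 -2 0 0 1.6; 97 -175 -2 0 0 1.6")

```text
time: 41.43
position: [0.4414, -0.3036, 0.1456]
tool_rot: [-0.027, 1.0, 0.001, -0.0]
ft_force: [-0.2, -0.3, -1.5]
grip_width: 0.0223
grip_force: 60.0
```

Call:
move_arm(series="0 0 0 0 0 0; 0 0 0 0 0 0; 0 0 0 0 0 0; 0 0 0 0 0 0; 0 0 0 0 0 0; 0 0 0 0 0 0")

```text
time: 41.93
position: [0.441, -0.305, 0.1461]
tool_rot: [-0.026, 1.0, -0.0, 0.0]
ft_force: [-0.4, -0.1, -2.6]
grip_width: 0.0228
grip_force: 60.0
```

```bash
python3 -c "
from h import *
o=robot.get_obs();print(o['position'],o['ft_force'],o['moment'])
print(move([.4402,-.3042,.066],np.pi+.05))"
```

```text
[ 0.44097917 -0.30500485  0.14610545] [-0.38454896 -0.12381239 -2.61070023] [ 0.02574898  0.087345   -0.03186572]
(array([ 0.7,  0.9, 80.1]), array([-0. ,  0. ,  0.1]))
```

Call:
move_arm(series="0.5 1 30 0 0 0; 0.5 1 55 0 0 0; 0.5 1 65 0 0 0; 0.5 1 72 0 0 0; 0.5 1 76 0 0 0; 0.5 1 80 0 0 0; 0.5 1 80 0 0 0; 0.5 1 80 0 0 0")

```text
time: 42.6
position: [0.4406, -0.3048, 0.0667]
tool_rot: [-0.026, 1.0, -0.001, 0.0]
ft_force: [-0.4, 0.2, -2.3]
grip_width: 0.0224
grip_force: 60.0
```

Call:
move_arm(series="0 0 0.5 0 0 0; 0 0 0.5 0 0 0; 0 0 0.5 0 0 0")

```text
time: 42.85
position: [0.4405, -0.3045, 0.0661]
tool_rot: [-0.026, 1.0, -0.0, 0.0]
ft_force: [-0.4, 0.7, -2.2]
grip_width: 0.0224
grip_force: 60.0
```

Call:
move_arm(series="0 0 1 0 0 0; 0 0 1 0 0 0; 0 0 1 0 0 0; 0 0 1 0 0 0")

```text
time: 43.18
position: [0.4404, -0.3044, 0.0649]
tool_rot: [-0.026, 1.0, -0.0, 0.0]
ft_force: [-0.1, 1.0, 3.2]
grip_width: 0.0227
grip_force: 60.0
```

Call:
move_arm(series="0 0 0 0 0 0; 0 0 0 0 0 0; 0 0 0 0 0 0; 0 0 0 0 0 0; 0 0 0 0 0 0; 0 0 0 0 0 0; 0 0 0 0 0 0; 0 0 0 0 0 0", jaw=1)

```text
time: 43.85
position: [0.4402, -0.3043, 0.0645]
tool_rot: [-0.026, 1.0, 0.0, -0.0]
ft_force: [0.7, -0.4, 0.1]
grip_width: 0.0679
grip_force: 0.0
```

Call:
move_arm(series="0 0 -40 0 0 0; 0 0 -80 0 0 0; 0 0 -120 0 0 0; 40 0 -216 0 0 0; 40 0 -216 0 0 0; 40 0 -216 0 0 0; 40 0 -216 0 0 0; 40 0 -216 0 0 0")

```text
time: 44.52
position: [0.4003, -0.3067, 0.2818]
tool_rot: [-0.025, 1.0, -0.001, 0.001]
ft_force: [-1.4, 0.2, -0.6]
grip_width: 0.0873
grip_force: 0.0
```

```bash
python3 - <<'E'
from h import *
import pickle
o=robot.get_obs();print(o["time"],o["position"],o["ft_force"])
c=robot.camera("wrist");old=pickle.load(open("w8.png.pkl","rb"));save(c,"w10.png")
pts=np.array([[.3383,-.3097,.07],[.3939,-.3067,.072],[.4599,-.3032,.072],[.5375,-.299,.062]])
W=np.array(c["world_to_cam"])
for t in ["mallet_grip","rest_seat"]:
    print(t,[(np.round(d["xyz"],3).tolist(),round(d["p"],2)) for d in robot.tip_of(c,t) if d["p"]>.2])
# warp old picture into new view by the plane z=.07 and compare
g=np.array([[.34,-.36,.07],[.53,-.36,.07],[.53,-.24,.07],[.34,-.24,.07]])
H=cv2.getPerspectiveTransform(np.float32(proj(old,g)),np.float32(proj(c,g)))
w=cv2.warpPerspective(old["img"],H,(512,384))
u=proj(c,g);a,b=np.maximum(u.min(0).astype(int),0),u.max(0).astype(int)
A=cv2.cvtColor(w,cv2.COLOR_RGB2GRAY)[a[1]:b[1],a[0]:b[0]].astype(np.float32);B=cv2.cvtColor(c["img"],cv2.COLOR_RGB2GRAY)[a[1]:b[1],a[0]:b[0]].astype(np.float32)
print("shift px",cv2.phaseCorrelate(A,B),a,b)
T=robot.camera("top")
for t in ["mallet_grip","rest_seat","reset_knob_grip"]:
    print(t,[(np.round(d["xyz"],3).tolist(),round(d["p"],2)) for d in robot.tip_of(T,t) if d["p"]>.2])
E
```

```text
44.5167 [ 0.40032413 -0.30673294  0.28183308] [-1.39411779  0.20373704 -0.63580963]
mallet_grip [([0.44, -0.304, 0.062], 0.69)]
rest_seat [([0.438, -0.31, 0.059], 0.72)]
shift px ((0.001328181369927961, 0.12620930530660246), 0.97343604988522) [205 104] [321 269]
mallet_grip [([0.578, 0.06, 0.028], 0.75), ([0.436, -0.301, 0.059], 0.5)]
rest_seat [([0.44, -0.303, 0.061], 0.88), ([0.579, 0.059, 0.028], 0.22)]
reset_knob_grip [([0.474, 0.304, 0.088], 0.64)]
```

```bash
python3 - <<'E'
from h import *
for n in ("top","scene"):
    c=robot.camera(n);print([(np.round(d["xyz"],3).tolist(),round(d["p"],2)) for d in robot.tip_of(c,"blank_a_center") if d["p"]>.15])
J=np.array([.5846,-.0268]);u=np.array([-.08,.997]);print("pockets a,c",J+.088*u,J-.088*u)
P=robot.camera("scene")["img"].astype(int)
O=cv2.imread("pics/s9.png")[:,:,::-1];O=cv2.resize(O,(160,120),interpolation=cv2.INTER_AREA).astype(int)
N=P[156:276,165:325];D=np.abs(N-O).max(2);print("jig area change, rows 30-100:",(D[30:95,20:140]>50).sum())
E
```

```text
[([0.59, -0.111, 0.027], 0.66), ([0.432, -0.018, 0.018], 0.48), ([0.321, -0.155, 0.013], 0.41)]
[([0.32, -0.157, 0.016], 0.9), ([0.59, -0.115, 0.026], 0.84), ([0.435, -0.02, 0.017], 0.67)]
pockets a,c [0.57756  0.060936] [ 0.59164  -0.114536]
jig area change, rows 30-100: 371
```

```bash
python3 -c "
from rig import robot
print(robot.hand_in())"
```

```text
the job is handed in; nothing more can be done
None
```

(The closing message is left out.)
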